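Dummy pin through the lugs with tongs

TASK

Before these two lugs are welded out, their bores must be held in line by the brass dummy pin. The pin is smeared with anti-spatter paste, so keep the gripper's fingers off it: take the spring tongs from their stand, lift the pin off its rest with them and push it tip first through both bores until its collar is up against the near lug. Leave it there and hang the tongs back upright in the slot of their stand, without shoving the tin or the marker about.

Things in the scene. Friction and masses are not known exactly. Their poses are not given: they have to be found in the camera images.
- tongs: Spring tongs of steel leaf, 0.15 kg, hanging jaws down in their stand. Origin: midway between the red grips; z up to the bow (top 46 mm above), y: the arms' closing line; a half turn about z changes nothing. Grips' outer faces: 24 mm wide (x), z -12 to +14 mm, 50 mm apart when free (54 at the lower edge). Black guards, z -26 to -30 mm, 44 mm long along x.
- jaws (a point): Midpoint of the tongs' vee jaws, 78 mm below the tongs' origin; a round is held here along the tongs' x. Jaws 18 mm long (x), reaching 9 mm above and below this point. Free, they gap 35 mm and measure 58 mm over their backs; grips squeezed to 45 mm: half open; to 40 mm: closed on a 14 mm round; 37 mm: stop. A spring reopens them.
- tongs_stand: Blue sheet stand, fixed, 66 x 112 mm (plus feet), top 75 mm up, with a slot 28 mm wide (x), 76 mm long (y) through the middle of the top. Origin: centre of the underside. The tongs hang in the slot, guards on the top: their origin is 105 mm above the stand's, their y along the stand's y.
- pin: Brass pin, 14 mm diameter, 112 mm long, 0.15 kg, lying level on its rest. Origin: on its axis at the front face of the collar (24 mm diameter, 5 mm thick, behind the origin); x points to the tip. The shank reaches 62 mm ahead, its last 9 mm tapered; the tail to hold it by reaches 50 mm behind, 35 mm of it free between collar and rear vee.
- pin_tip (a point): Centre of the pin's tapered end, 62 mm ahead of the pin's origin.
- pin_rest: Grey rest, fixed, 104 x 52 mm, with two narrow vee posts that carry the pin's axis 40 mm above the bench; the posts' upper ends are 42 mm high. Origin: centre of the underside; x runs along the pin. The posts stand at x = -43 and +40 mm.
- lugs: Two round-topped steel lugs, 42 mm wide, on a dark plate 104 x 80 x 8 mm, fixed. Origin: centre of the plate's underside. Bores 18 mm, in line along x, 60 mm above the origin; lug tops 81 mm up. Near lug: x -23 to -15 mm; far lug: +15 to +23 mm. The pin enters from -x; home, its origin is at x = -23 mm and its tip at +39 mm.
- dip_tin: Blue tin with black lid, 72 mm diameter, 61 mm high, closed. Origin: centre of the underside.
- marker: White and blue marker pen, 132 mm long, 20 mm thick, lying on the bench. Origin: under its middle.
There are look-alikes about, which are no part of the job. Leave any green look-alike of the tongs alone.

How it is judged (in metres and radians):
On the way, in this order (a step that is already met when the one before it is completed fails the run):
1. the pin is held clear of its rest by the tongs alone, at least 20 mm above where it lay (contact force between tongs and pin above 0.5 N and height (world z) of pin above 0.06 m and contact force between pin and pin_rest below 0.05 N), for 0.2 s.
2. the pin's tip has come out of the far lug's bore (x of pin_tip in the frame of lugs above 0.026 m and angle between the x axis of pin and the x axis of lugs, either way round below 0.2 rad and z of pin_tip in the frame of lugs between 0.05 and 0.07 m and y of pin_tip in the frame of lugs between -0.01 and 0.01 m), for 0.1 s.
At the end, for the whole second after the job is handed in: The pin is through both bores, collar within 5 mm of the near lug, within 0.15 rad of the bores' line, at rest and free of the tongs; the tongs hang at rest in their stand, within 0.2 rad of upright, origin within 16 mm of the slot's middle and 98 to 115 mm above the stand's underside (x of pin in the frame of lugs between -0.028 and -0.02 m and y of pin in the frame of lugs between -0.006 and 0.006 m and z of pin in the frame of lugs between 0.053 and 0.067 m and x of pin_tip in the frame of lugs above 0.032 m and angle between the x axis of pin and the x axis of lugs, either way round below 0.15 rad and linear speed of pin below 0.02 m/s and linear speed of tongs below 0.03 m/s and contact force between tongs and pin below 0.05 N and z of tongs in the frame of tongs_stand between 0.098 and 0.115 m and horizontal distance between tongs and tongs_stand below 0.016 m and angle between tongs's own z axis and vertical below 0.2 rad); the robot touches nothing.
It fails at once if the gripper or arm touches the pin (contact force between any of the fingers, the arm and pin above 0.2 N).
It fails at once if the tin or the marker is shoved more than 20 mm (distance of any of dip_tin, marker from where it was at the start of the episode above 0.02 m).
It also fails if it takes over 51 s, if anything falls off the work surface, if the arm or the gripper's body presses on something with over 40 N, if the wrist force passes 120 N, or if a joint passes its speed limit or range.

ROBOT

A 7-joint arm with a two-finger parallel gripper is mounted at the origin on a cart in front of the work surface, level with it; the furniture and walls round the work are solid. World frame = base frame: x ahead of the robot, y to its left, z up, the work surface at z = 0. Lengths are in m, angles in degrees, forces in N, time in s.
With the tool pointing down it reaches from about 0.425 to 0.875 m from the base axis. Payload 4.7 kg.
Tool frame: the origin (TCP) lies midway between the tips of the shut fingers; the grasp point (between the pads) lies 19 mm behind it; z points along the fingers, x is the direction in which the jaws open and shut, and the axes are right-handed (so a half turn about z gives the same grasp; the last joint's range is limited). The gripper opens to 87 mm and grips with 3 to 60 N. Pads are 19 mm wide; open, the fingers measure 117 mm over their backs; the gripper's body (75 mm by 190 mm) begins 51 mm behind the grasp point.
Start: joints at [-74.135, 18.392, -4.016, 83.108, 1.295, 78.541, -3.26], TCP at [0.169, 0.628, 0.223] pointing down, gripper open.
Joint ranges: [-163.93, 163.93], [-17.29, 119.83], [-79.2, 71.16], [3.27, 140.29], [-89.18, 269.18], [5.43, 117.66], [-154.24, 154.24]. Speed limits (degrees/s): [147.25, 147.25, 180, 180, 180, 180, 180].

INTERFACE

Orientations are given as [roll, pitch, yaw] about the fixed x, y, z axes, in that order (R = Rz(yaw) Ry(pitch) Rx(roll)).
In Python, from cell import env gives the robot as it stands.
- The arm moves only by the tool carry_out, never from a script. Its argument "plan" is a list of rows, each an object with "grip": the closure, from 0 (fully open) to 1 (shut); "dp": the shift along the tool's x, y, z in m, a list of three; "rotation": the turn, a rotation vector about the tool's x, y, z in degrees, a list of three. In form: [{"grip": grip, "dp": [dx, dy, dz], "rotation": [wx, wy, wz]}, ...]. A call has 1 to 8 rows; each row shifts and turns the pose as measured when the row begins, along the tool's axes as they then stand; what a row does not reach is not made up. A row lasts 1/12 s, in which the tool goes at most 41.7 mm and 7.16 degrees, less where a joint would pass 70% of its speed; a pose out of reach is approached as far as the arm can. A call is refused whole if a number of a shift passes 0.0417 or a number of a turn 7.16, either way. A call with a gripper value outside its range is refused whole. The fingers move at their own pace and stop on an object; "force" is the grip in N (left out, the last holds). Time passes only in rows, so rows that do not move let the fingers close. It gives the time, the measured TCP pose, the force and the opening at its end, in the units of the state.
- env.get_obs(): the state, without advancing time (a new reading comes with each control period).
- env.read_camera(name): name is "side" or "top" or "wrist"; returns the picture (480x640x3 uint8, red, green, blue); there is no depth.
- env.camera_params(name): a dict with "fx", "fy", "cx", "cy" (pixels), "k1" (the pictures are not rectified: a ray, as slopes to the right and down, at radius r is drawn at 1 + k1 r^2 times it, then the intrinsics apply), "R" (3x3) and "t" (3): a world point X has camera coordinates R X + t. Camera axes: x right, y down, z forward; pixel columns grow to the right and rows downward; lengths in m; the calibration is good to about 2 mm. A picture is of the moment at which its call begins: read the wrist's pose just before it. camera_params takes no time and is no camera call; for the wrist camera it gives the pose at the moment of the call.
- env.sign_off(): hands the job in, once; it reports no verdict.
The state is a dict: "time_s": time; "qpos": joint angles; "joint_velocities": joint speeds; "effort": joint torques, N m; "tool_pos": TCP position; "tool_rot": TCP orientation; "force": force on the tool from outside, world axes, zero at the start; "wrist_torque": the same for the moment, N m; "grip_width": finger opening in m.
Only numpy, scipy, OpenCV 4.12 (cv2) and the standard library are available. Lean on these libraries where they do the work, as an engineer would, in place of code of your own. Each camera call takes 0.05 s, during which the arm holds its last target. There are 200 camera calls.

## Working session

There is one attempt and no reset: what is moved stays moved. The work goes in short steps, Python scripts to look and compute and a tool call to move; the robot and the scene stay as the last step left them, time stands still between calls to the robot, and variables do not carry over. Pictures are saved under pics/ and viewed, about 8 in all and at most 12, crops included, and the job is handed in when it is done.

Besides the shell and the picture viewer there is one more tool, called after "Emit:" as name([rows], argument=value, ...), one row to a line, values as JSON. carry_out: Moves the arm, as the interface text tells. Its arguments: {"type":"object","properties":{"plan":{"type":"array","items":{"type":"object","properties":{"grip":{"type":"number"},"dp":{"type":"array","items":{"type":"number"}},"rotation":{"type":"array","items":{"type":"number"}}}}},"force":{"type":"number"}},"required":["plan"]}

```bash
mkdir -p pics; ls; python3 - <<'E'
from cell import env
import cv2,numpy as np
print(env.get_obs())
for n in ["side","top"]:
    im=env.read_camera(n); cv2.imwrite(f"pics/{n}0.png",im[:,:,::-1])
    p=env.camera_params(n); print(n,{k:np.round(v,4).tolist() for k,v in p.items()})
E
```

```text
pics
{'time_s': 0.0, 'qpos': array([-74.13614915,  18.43849117,  -4.01573472,  83.17449227,
         1.29461077,  78.54200314,  -3.25911515]), 'joint_velocities': array([ 0.04307731, -0.0462453 , -0.104974  ,  0.07527648, -0.02489009,
        0.14551064,  0.00127246]), 'effort': array([ 9.98440737e-04, -4.91306984e+01, -4.03451370e-01, -3.12521625e+01,
       -6.40251744e-02,  4.38611617e-02,  1.82257322e-04]), 'tool_pos': array([0.16874577, 0.62713518, 0.22147159]), 'tool_rot': array([1.79994628e+02, 1.09762621e-01, 7.49468846e+01]), 'force': array([ 0.18744695, -0.19693446, -0.31241416]), 'wrist_torque': array([-0.01490887, -0.01097645, -0.07334452]), 'grip_width': 0.08683522101251072}
side {'fx': 529.5623, 'fy': 529.5623, 'cx': 321.9146, 'cy': 239.1282, 'k1': -0.028, 'R': [[0.9479, -0.3175, -0.0257], [-0.1367, -0.3325, -0.9331], [0.2877, 0.8881, -0.3586]], 't': [-0.52, 0.1682, 1.0412]}
top {'fx': 510.4822, 'fy': 510.4822, 'cx': 323.4179, 'cy': 245.0782, 'k1': -0.0761, 'R': [[0.0116, -0.9999, 0.0059], [-0.9793, -0.0125, -0.2018], [0.2019, -0.0035, -0.9794]], 't': [-0.0422, 0.5311, 0.9455]}
```

View pics/side0.png

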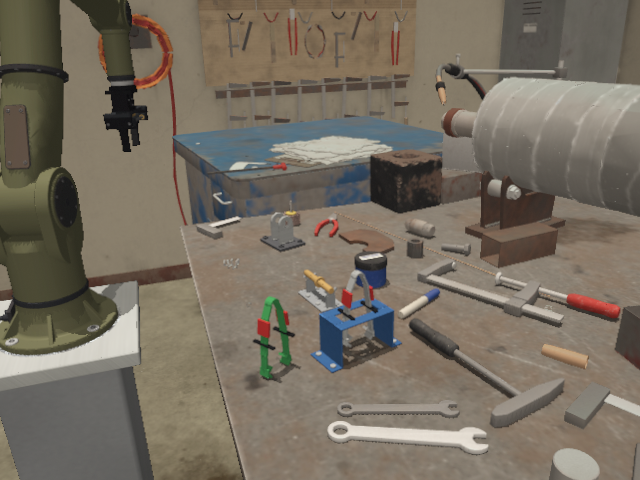

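View pics/top0.png

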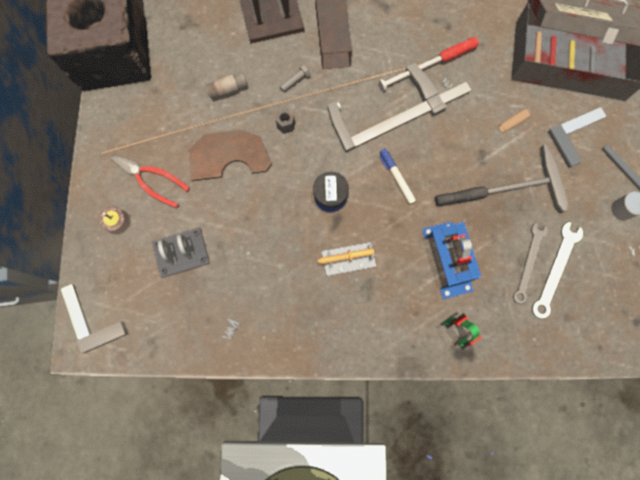

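Side: tongs in the blue stand (355,315), green decoy (273,335), pin (318,283), lugs (282,230), tin (370,270). Top: stand (455,258), pin (347,257), lugs (181,250), tin (331,190), marker (397,176). I'll zoom in with colour masks.

```bash
cat > h.py <<'E'
from cell import env
import cv2,numpy as np
def ray(p,uv):
    K=np.array([[p['fx'],0,p['cx']],[0,p['fy'],p['cy']],[0,0,1]]);d=np.array([p['k1'],0,0,0,0])
    x=cv2.undistortPoints(np.array([[uv]],float),K,d)[0,0]
    R=np.array(p['R']);t=np.array(p['t'])
    v=R.T@np.array([x[0],x[1],1]);return -R.T@t,v/np.linalg.norm(v)
def plane(p,uv,z):
    c,v=ray(p,uv);return c+v*(z-c[2])/v[2]
def proj(p,X):
    K=np.array([[p['fx'],0,p['cx']],[0,p['fy'],p['cy']],[0,0,1]]);d=np.array([p['k1'],0,0,0,0])
    return cv2.projectPoints(np.atleast_2d(np.array(X,float)),cv2.Rodrigues(np.array(p['R']))[0],np.array(p['t'],float),K,d)[0][:,0]
def tri(p1,a,p2,b):
    c1,v1=ray(p1,a);c2,v2=ray(p2,b)
    s=np.linalg.lstsq(np.c_[v1,-v2],c2-c1,rcond=None)[0]
    A=c1+v1*s[0];B=c2+v2*s[1];return (A+B)/2,np.linalg.norm(A-B)
E
python3 - <<'E'
from h import *
t=cv2.imread('pics/top0.png');s=cv2.imread('pics/side0.png')
def crop(i,x,y,w,h,k): return cv2.resize(i[y:y+h,x:x+w],None,fx=k,fy=k,interpolation=cv2.INTER_CUBIC)
# 400x300 tiles
T=[crop(t,415,210,80,100,5),crop(t,140,215,80,75,5)[:500],crop(t,305,230,80,60,5),crop(s,300,265,100,100,4)]
out=np.zeros((600,800,3),np.uint8)
a=crop(t,415,215,80,60+30,5)[:, :400]; 
tiles=[crop(t,415,218,80,85,3.5),crop(t,145,222,70,60,4.5),crop(t,305,235,80,50,4.5),crop(s,300,262,100,110,2.7)]
pos=[(0,0),(0,400),(300,0),(300,400)]
for c,(y,x) in zip(tiles,pos):
    c=c[:300,:400];out[y:y+c.shape[0],x:x+c.shape[1]]=c
cv2.imwrite('pics/m1.png',out)
hsv=cv2.cvtColor(t,cv2.COLOR_BGR2HSV);pt=env.camera_params('top')
def blobs(name,lo,hi,box,z):
    x,y,w,h=box;m=cv2.inRange(hsv[y:y+h,x:x+w],lo,hi)
    yy,xx=np.nonzero(m);r=cv2.minAreaRect(np.c_[xx+x,yy+y].astype(np.float32))
    b=cv2.boxPoints(r);print(name,len(xx),'mean',xx.mean()+x,yy.mean()+y,'rect',np.round(r[0],1),np.round(r[1],1),round(r[2],1),'W',np.round(plane(pt,r[0],z),4))
    print('  corners',np.round(b,1).tolist(),np.round([plane(pt,q,z)[:2] for q in b],4).tolist())
blobs('stand',(100,120,60),(130,255,255),(415,215,75,90),.075)
blobs('pin',(8,130,140),(28,255,255),(305,235,80,45),.04)
blobs('tin',(0,0,0),(180,255,70),(305,165,50,55),.061)
blobs('lugplate',(0,0,0),(180,80,90),(145,222,70,60),.008)
blobs('red',(0,150,90),(6,255,255),(440,225,40,50),.105)
E
```

```text
stand 1388 mean 452.96325648414984 259.87968299711815 rect [452.9 258.1] [72.3 41.8] 73.3 W [ 0.505  -0.2846  0.075 ]
  corners [[422.5, 229.39999389648438], [462.5, 217.39999389648438], [483.29998779296875, 286.70001220703125], [443.29998779296875, 298.70001220703125]] [[0.5607, -0.2273], [0.5859, -0.3068], [0.4503, -0.3411], [0.4268, -0.2633]]
pin 236 mean 346.58474576271186 256.01271186440675 rect [345.9 255.9] [ 8.  55.1] 76.0 W [ 0.5132 -0.0805  0.04  ]
  corners [[318.20001220703125, 258.70001220703125], [371.6000061035156, 245.39999389648438], [373.5, 253.10000610351562], [320.1000061035156, 266.5]] [[0.5069, -0.0258], [0.5352, -0.1316], [0.5195, -0.1354], [0.4914, -0.0298]]
tin 150 mean 330.4533333333333 204.68 rect [330.5 203.5] [13. 31.] 90.0 W [ 0.6144 -0.0488  0.061 ]
  corners [[315.0, 197.0], [346.0, 197.0], [346.0, 210.0], [315.0, 210.0]] [[0.6274, -0.0179], [0.6282, -0.0795], [0.6015, -0.0795], [0.6006, -0.0183]]
lugplate 204 mean 178.44117647058823 249.86764705882354 rect [179.  250.9] [28.2 41.1] 74.2 W [0.5251 0.2608 0.008 ]
  corners [[155.39999389648438, 242.89999389648438], [194.89999389648438, 231.6999969482422], [202.60000610351562, 258.79998779296875], [163.0, 270.0]] [[0.5412, 0.3113], [0.5659, 0.2303], [0.5092, 0.2109], [0.4849, 0.2911]]
red 74 mean 460.7432432432432 254.86486486486487 rect [460.4 249.1] [28.4 13.1] 76.5 W [ 0.5168 -0.2914  0.105 ]
  corners [[450.70001220703125, 236.8000030517578], [463.3999938964844, 233.6999969482422], [470.0, 261.29998779296875], [457.29998779296875, 264.3999938964844]] [[0.54, -0.2741], [0.5462, -0.2985], [0.4938, -0.3086], [0.4878, -0.2845]]
```

View pics/m1.png

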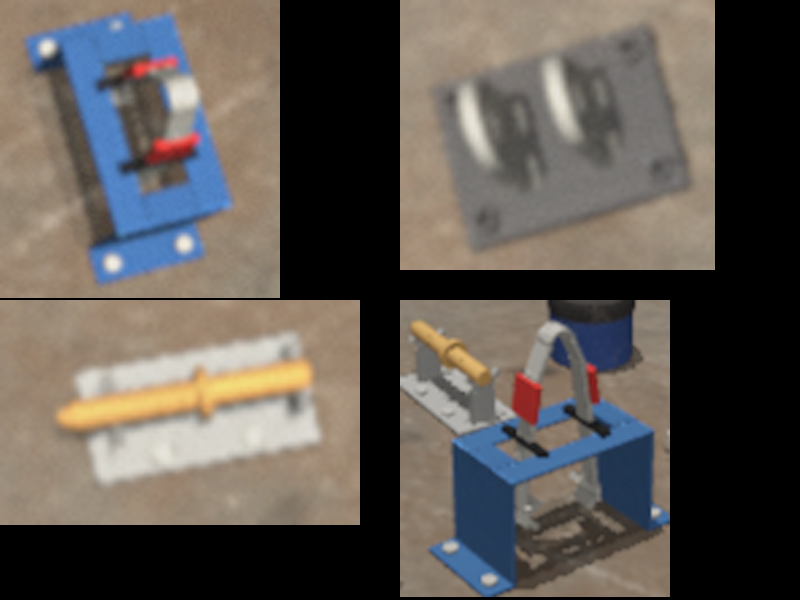

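Crops: pin tip points left (+y), collar at about (350,255) of the top image; lug plate and rest nearly parallel (yaw ~15°). I'll look closer with the wrist camera, so I need its mounting.

```bash
python3 - <<'E'
from h import *
from scipy.spatial.transform import Rotation as Ro
o=env.get_obs();p=env.camera_params('wrist');R=np.array(p['R']);c=-R.T@np.array(p['t'])
T=Ro.from_euler('xyz',o['tool_rot'],degrees=True).as_matrix()
print('cam in tool',T.T@(c-o['tool_pos']));print('cam axes in tool',np.round(T.T@R.T,3),p['fx'],p['k1'],p['cx'],p['cy'])
E
```

```text
cam in tool [ 0.00098883 -0.06861235 -0.16222338]
cam axes in tool [[ 1.    -0.001  0.001]
 [ 0.001  0.969  0.248]
 [-0.001 -0.248  0.969]] 373.6581753177204 -0.07748557468752151 322.7564933396216 241.15191997766485
```

Emit:
carry_out([
  {"grip": 0, "dp": [-0.033, 0.033, 0], "rotation": [0, 0, 7]},
  {"grip": 0, "dp": [-0.03, 0.033, 0], "rotation": [0, 0, 7]},
  {"grip": 0, "dp": [-0.025, 0.036, 0], "rotation": [0, 0, 7]},
  {"grip": 0, "dp": [-0.022, 0.038, 0], "rotation": [0, 0, 7]},
  {"grip": 0, "dp": [-0.018, 0.04, 0], "rotation": [0, 0, 7]},
  {"grip": 0, "dp": [-0.012, 0.04, 0], "rotation": [0, 0, 7]},
])

```text
time_s: 0.6
tool_pos: [0.2683, 0.4008, 0.2146]
tool_rot: [180.0, 0.6, 32.5]
force: [0.4, -0.6, 0.9]
grip_width: 0.0872
```

Emit:
carry_out([
  {"grip": 0, "dp": [0.016, 0.038, 0], "rotation": [0, 0, 5.8]},
  {"grip": 0, "dp": [0.0195, 0.036, 0], "rotation": [0, 0, 5.8]},
  {"grip": 0, "dp": [0.023, 0.034, 0], "rotation": [0, 0, 5.8]},
  {"grip": 0, "dp": [0.0265, 0.0315, 0], "rotation": [0, 0, 0]},
  {"grip": 0, "dp": [0.0265, 0.0315, 0], "rotation": [0, 0, 0]},
  {"grip": 0, "dp": [0.0265, 0.0315, 0], "rotation": [0, 0, 0]},
  {"grip": 0, "dp": [0.0265, 0.0315, 0], "rotation": [0, 0, 0]},
  {"grip": 0, "dp": [0.0265, 0.0315, 0], "rotation": [0, 0, 0]},
])

```text
time_s: 1.27
tool_pos: [0.5337, 0.1999, 0.2119]
tool_rot: [179.9, 0.8, 14.2]
force: [0.4, 1.5, 0.8]
grip_width: 0.0869
```

```bash
cat >> h.py <<'E'
import pickle
def shot(n,name='wrist'):
    p=env.camera_params(name);im=env.read_camera(name)[:,:,::-1].copy()
    cv2.imwrite(f'pics/{n}.png',im);pickle.dump(p,open(f'pics/{n}.pkl','wb'));return im,p
def load(n): return cv2.imread(f'pics/{n}.png'),pickle.load(open(f'pics/{n}.pkl','rb'))
E
python3 - <<'E'
from h import *
o=env.get_obs();print(o['time_s'],o['tool_pos'],o['tool_rot'],abs(o['joint_velocities']).max())
shot('w1')
o=env.get_obs();print(o['time_s'],o['tool_pos'],o['tool_rot'],abs(o['joint_velocities']).max())
shot('w1')
E
```

```text
1.2667 [0.53367724 0.19987889 0.21191469] [179.89819641   0.75219925  14.17690585] 57.31844882866005
1.3167 [0.54035851 0.19149793 0.21169572] [179.49230629   0.50516254  13.58763822] 10.66548464659078
```

View pics/w1.png

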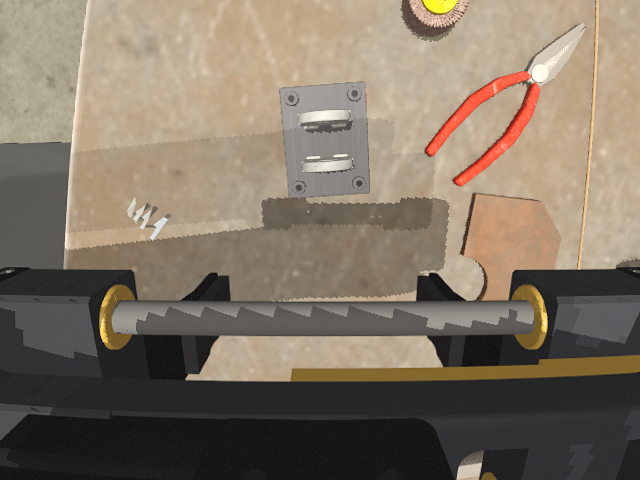

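Wrist shot: lug plate corners at (280,88), (365,82), (370,192), (288,197), lug rims at (325,120) and (328,165). I'll re-shoot now settled and fit the plate.

```bash
python3 - <<'E'
from h import *
o=env.get_obs();print(o['time_s'],o['tool_pos'],o['tool_rot'],abs(o['joint_velocities']).max())
im,p=shot('w2')
hsv=cv2.cvtColor(im,cv2.COLOR_BGR2HSV)
x0,y0=250,50
m=cv2.inRange(hsv[y0:230,x0:400],(0,0,40),(180,45,255))
m=cv2.morphologyEx(m,cv2.MORPH_CLOSE,np.ones((7,7)));m=cv2.morphologyEx(m,cv2.MORPH_OPEN,np.ones((7,7)))
n,l,st,_=cv2.connectedComponentsWithStats(m);k=1+st[1:,4].argmax();print(st[k])
c=max(cv2.findContours((l==k).astype(np.uint8),cv2.RETR_EXTERNAL,cv2.CHAIN_APPROX_NONE)[0],key=len)[:,0]+[x0,y0]
# metric minAreaRect on plane z=.008
W=np.array([plane(p,q,.008)[:2] for q in c])
r=cv2.minAreaRect((W*1000).astype(np.float32));print('plate',r, cv2.boxPoints(r).round(1).tolist())
wm=((im[:,:,::-1].min(2)>190))[80:190,285:365];yy,xx=np.nonzero(wm);
for a,b in((0,50),(55,110)):
    s=(yy>=a)&(yy<b);
    if s.sum()>5:
        pts=np.c_[xx[s]+285,yy[s]+80].astype(float);print('rim',pts.min(0),pts.max(0),np.round(plane(p,pts.mean(0),.08),4))
v=im.copy();cv2.drawContours(v,[c.reshape(-1,1,2)],-1,(0,0,255),1)
cv2.imwrite('pics/v2.png',cv2.resize(v[60:220,250:410],None,fx=3.7,fy=3.7,interpolation=cv2.INTER_CUBIC))
E
```

```text
1.3667 [0.53734103 0.19383667 0.21156548] [179.58870081   0.66614858  13.51727055] 4.910948745765414
[  33   36   90  116 9297]
plate ((524.0760498046875, 261.4394836425781), (80.05082702636719, 103.62235260009766), 17.56483268737793) [[470.29998779296875, 298.79998779296875], [501.6000061035156, 200.0], [577.9000244140625, 224.10000610351562], [546.5999755859375, 322.8999938964844]]
rim [301. 114.] [353. 128.] [0.5171 0.2792 0.08  ]
rim [305. 157.] [355. 175.] [0.5285 0.2448 0.08  ]
```

View pics/v2.png

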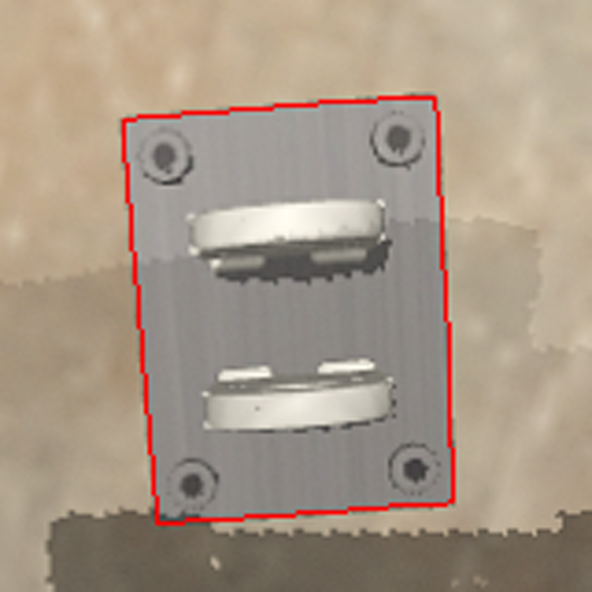

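Plate fit is exact (80.05 × 103.6 mm): lugs at (0.5241, 0.2614), bore line yaw 107.6°. Next the pin.

Emit:
carry_out([
  {"grip": 0, "dp": [-0.01, 0.0415, 0], "rotation": [0, 0, -1]},
  {"grip": 0, "dp": [-0.01, 0.0415, 0], "rotation": [0, 0, 0]},
  {"grip": 0, "dp": [-0.01, 0.0415, 0], "rotation": [0, 0, 0]},
  {"grip": 0, "dp": [-0.01, 0.0415, 0], "rotation": [0, 0, 0]},
  {"grip": 0, "dp": [-0.01, 0.0415, 0], "rotation": [0, 0, 0]},
  {"grip": 0, "dp": [-0.01, 0.0415, 0], "rotation": [0, 0, 0]},
  {"grip": 0, "dp": [-0.01, 0.0415, 0], "rotation": [0, 0, 0]},
  {"grip": 0, "dp": [0, 0, 0], "rotation": [0, 0, 0]},
])

```text
time_s: 2.08
tool_pos: [0.5368, -0.0897, 0.2088]
tool_rot: [-179.8, 1.1, 16.3]
force: [-1.2, -1.1, 1.0]
grip_width: 0.0871
```

```bash
python3 - <<'E'
from h import *
shot('w3');o=env.get_obs();print(o['time_s'],o['tool_pos'],o['tool_rot'],abs(o['joint_velocities']).max())
im,p=shot('w3')
hsv=cv2.cvtColor(im,cv2.COLOR_BGR2HSV)
m=cv2.inRange(hsv,(8,120,120),(28,255,255));m[265:]=0
n,l,st,c=cv2.connectedComponentsWithStats(m);k=1+st[1:,4].argmax();print(st[k],c[k])
yy,xx=np.nonzero(l==k)
W=np.array([plane(p,q,.04)[:2] for q in np.c_[xx,yy].astype(float)])*1000
r=cv2.minAreaRect(W.astype(np.float32));print('pin',r,cv2.boxPoints(r).round(1).tolist())
d=np.array(cv2.fitLine(W.astype(np.float32),cv2.DIST_HUBER,0,.01,.01)).ravel();u=d[:2]*np.sign(d[1]);print('line',d,np.degrees(np.arctan2(u[1],u[0])))
s=(W-d[2:])@u;w=(W-d[2:])@np.array([-u[1],u[0]])
print('ends',s.min(),s.max())
for a in np.arange(s.min(),s.max(),3):
    k=(s>=a)&(s<a+3);print(round(a,1),round(w[k].min(),1),round(w[k].max(),1),end=' | ')
E
```

```text
2.1333 [ 0.53706709 -0.08489986  0.2085342 ] [-179.59024699    1.05166722   16.47760118] 4.830590617828019
[ 290  147   26  118 1800] [303.70166667 206.91888889]
pin ((511.4642639160156, -75.044921875), (22.599775314331055, 105.83729553222656), 16.148235321044922) [[485.8999938964844, -27.399999618530273], [515.2999877929688, -129.0], [537.0, -122.69999694824219], [507.6000061035156, -21.100000381469727]]
line [ 1.9801818e-01 -9.8019832e-01  5.1238153e+02 -7.3808189e+01] 101.42109
ends -54.52560214144426 52.140022455465925
-54.5 -6.1 6.1 | -51.5 -6.7 6.3 | -48.5 -6.7 6.5 | -45.5 -6.4 6.7 | -42.5 -6.2 6.8 | -39.5 -5.9 6.2 | -36.5 -6.6 6.4 | -33.5 -6.4 5.7 | -30.5 -6.2 5.9 | -27.5 -6.7 6.1 | -24.5 -6.6 6.3 | -21.5 -6.4 6.5 | -18.5 -6.9 8.6 | -15.5 -11.3 11.5 | -12.5 -11.1 11.6 | -9.5 -7.2 9.9 | -6.5 -6.1 6.6 | -3.5 -6.7 6.0 | -0.5 -6.5 6.2 | 2.5 -6.3 6.4 | 5.5 -6.1 6.6 | 8.5 -6.7 6.7 | 11.5 -6.5 6.2 | 14.5 -6.2 6.4 | 17.5 -6.0 6.6 | 20.5 -6.6 6.8 | 23.5 -6.3 6.9 | 26.5 -6.1 6.4 | 29.5 -6.7 6.6 | 32.5 -6.5 6.0 | 35.5 -6.3 6.2 | 38.5 -6.0 6.4 | 41.5 -6.7 6.6 | 44.5 -5.5 5.8 | 47.5 -4.4 4.3 | 50.5 -3.3 2.8 |
```

View pics/w3.png

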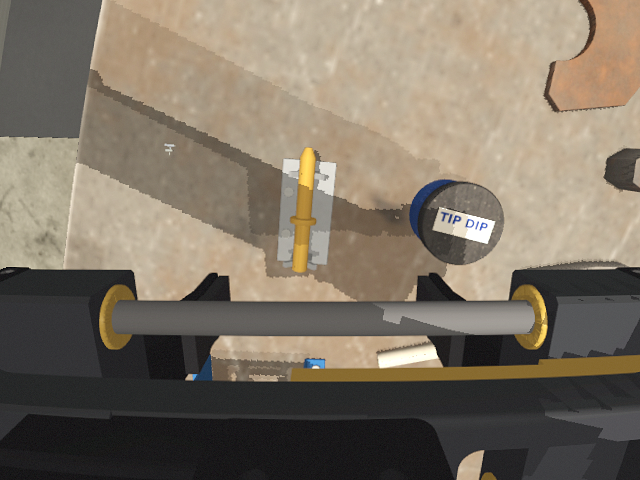

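Pin: tip at (308,150), tail end at (300,272), collar at (303,221); axis yaw 101.4°, origin ≈ (0.5143, −0.0835). Tin at (470,215), clear. Now the stand.

Emit:
carry_out([
  {"grip": 0, "dp": [-0.0145, 0.039, -0.006], "rotation": [0, 0, 0]},
  {"grip": 0, "dp": [-0.0145, 0.039, -0.006], "rotation": [0, 0, 0]},
  {"grip": 0, "dp": [-0.0145, 0.039, -0.006], "rotation": [0, 0, 0]},
  {"grip": 0, "dp": [-0.0145, 0.039, -0.006], "rotation": [0, 0, 0]},
  {"grip": 0, "dp": [-0.0145, 0.039, -0.006], "rotation": [0, 0, 0]},
  {"grip": 0, "dp": [-0.0145, 0.039, -0.006], "rotation": [0, 0, 0]},
  {"grip": 0, "dp": [-0.0145, 0.039, -0.006], "rotation": [0, 0, 0]},
  {"grip": 0, "dp": [0, 0, 0], "rotation": [0, 0, 0]},
])

```text
time_s: 2.85
tool_pos: [0.5331, -0.3509, 0.2432]
tool_rot: [-178.5, 1.0, 19.5]
force: [-2.0, -0.7, -0.9]
grip_width: 0.0869
```

```bash
python3 - <<'E'
from h import *
shot('w4');o=env.get_obs();print(o['time_s'],o['tool_pos'],o['tool_rot'],abs(o['joint_velocities']).max())
im,p=shot('w4')
hsv=cv2.cvtColor(im,cv2.COLOR_BGR2HSV)
m=cv2.inRange(hsv,(0,150,80),(6,255,255))|cv2.inRange(hsv,(175,150,80),(180,255,255));m[265:]=0
n,l,st,c=cv2.connectedComponentsWithStats(m)
for k in range(1,n):
    if st[k,4]>20:print('red',st[k],c[k].round(1),plane(p,c[k],.119).round(4))
m=cv2.inRange(hsv,(100,120,50),(130,255,255));m[265:]=0
n,l,st,c=cv2.connectedComponentsWithStats(m)
for k in range(1,n):
    if st[k,4]>300:
        yy,xx=np.nonzero(l==k);W=np.array([plane(p,q,.075)[:2] for q in np.c_[xx,yy].astype(float)])*1000
        r=cv2.minAreaRect(W.astype(np.float32));print('blue',st[k],r,cv2.boxPoints(r).round(1).tolist())
cv2.imwrite('pics/v4.png',cv2.resize(im[60:300,180:500],None,fx=2.5,fy=2.5,interpolation=cv2.INTER_CUBIC))
E
```

```text
2.9 [ 0.53478415 -0.34602111  0.24256548] [-178.26938689    0.85168073   19.70084337] 3.8432447099253806
red [165  92  28  31 532] [179.1 107.4] [ 0.3969 -0.2867  0.119 ]
red [123 123  19  16 122] [132.2 132.7] [ 0.3667 -0.3162  0.119 ]
red [296 145  11  33 208] [300.6 160.7] [ 0.4961 -0.2939  0.119 ]
red [352 151  11  33 205] [357.6 167. ] [ 0.5383 -0.2838  0.119 ]
blue [503   0  56  17 598] ((632.302978515625, -108.74872589111328), (48.46063232421875, 13.024961471557617), 22.88945960998535) [[607.4000244140625, -112.19999694824219], [612.5, -124.19999694824219], [657.2000122070312, -105.30000305175781], [652.0999755859375, -93.30000305175781]]
blue [ 256  120  146   86 7258] ((515.5716552734375, -289.5052795410156), (124.08342742919922, 65.18427276611328), 14.859249114990234) [[447.20001220703125, -273.8999938964844], [464.0, -336.8999938964844], [583.9000244140625, -305.1000061035156], [567.2000122070312, -242.10000610351562]]
```

View pics/v4.png

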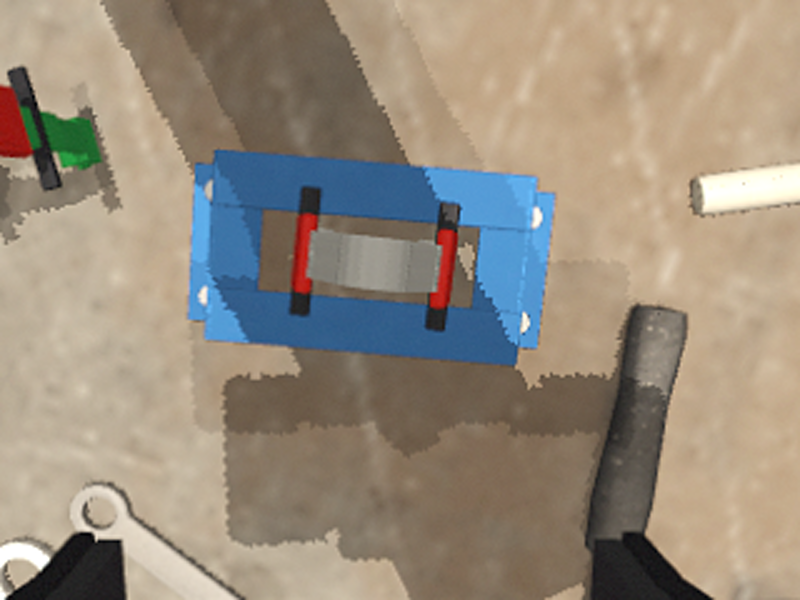

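Stand with tongs centred: slot corners in crop about (262,208)…(472,306), guards (311,188)–(299,315) and (450,204)–(436,330); green decoy well left.

```bash
python3 - <<'E'
from h import *
im,p=load('w4')
P=lambda a,z:plane(p,np.array(a)/2.5+[180,60]-[.3,.3],z)[:2]*1000
for n,z,q in [('top',.075,[(215,150),(537,177),(518,364),(206,340)]),('slot',.075,[(262,208),(480,228),(472,306),(260,290)]),('guards',.079,[(311,188),(450,204),(436,330),(299,315)]),('bow',.149,[(345,230),(400,233),(398,294),(343,290)])]:
    W=np.array([P(a,z) for a in q]);a=W[1]-W[0];b=W[2]-W[3];c=W[1]-W[2];e=W[0]-W[3]
    an=lambda v:round(np.degrees(np.arctan2(v[1],v[0])),1)
    print(n,W.mean(0).round(1),'len',np.linalg.norm([a,b,c,e],axis=1).round(1),'ang',an(a),an(b),an(c)-90,an(e)-90)
E
```

```text
top [ 515.8 -289.5] len [111.  111.5  64.8  65.5] ang 15.0 15.3 15.700000000000003 15.200000000000003
slot [ 515.6 -289.3] len [75.8 74.8 27.  28.2] ang 14.5 15.4 15.0 17.099999999999994
guards [ 517.5 -289.2] len [47.7 48.1 43.1 43.3] ang 13.2 13.5 14.200000000000003 13.599999999999994
bow [ 516.6 -289.1] len [14.8 15.  16.3 16. ] ang 16.6 15.6 18.200000000000003 17.5
```

```bash
cat >> h.py <<'E'
from scipy.spatial.transform import Rotation as Ro
def go(pos,rpy):
    o=env.get_obs();T=Ro.from_euler('xyz',o['tool_rot'],degrees=True);G=Ro.from_euler('xyz',rpy,degrees=True)
    d=T.inv().apply(np.array(pos)-o['tool_pos']);r=(T.inv()*G).as_rotvec(degrees=True)
    print('t',o['time_s'],'pos',o['tool_pos'].round(4),o['tool_rot'].round(2),'w',round(o['grip_width'],4),'F',o['force'].round(1),'v',abs(o['joint_velocities']).max().round(1))
    print('  dp',d.round(4).tolist(),'rot',r.round(2).tolist())
E
python3 -c "
from h import *
go([.5173,-.2891,.19],[180,0,13.6])"
```

```text
t 2.95 pos [ 0.536  -0.3427  0.2422] [-178.13    0.79   19.92] w 0.0869 F [ 0.4  0.8 -0.7] v 2.7
  dp [0.0014, -0.055, 0.054] rot [-1.82, 0.89, 6.31]
```

Emit:
carry_out([
  {"grip": 0, "dp": [0, -0.018, 0.014], "rotation": [-0.9, 0.45, 3]},
  {"grip": 0, "dp": [0, -0.018, 0.014], "rotation": [-0.9, 0.45, 3]},
  {"grip": 0, "dp": [0, -0.018, 0.014], "rotation": [0, 0, 0]},
  {"grip": 0, "dp": [0, 0, 0.01], "rotation": [0, 0, 0]},
  {"grip": 0, "dp": [0, 0, 0], "rotation": [0, 0, 0]},
])

```text
time_s: 3.37
tool_pos: [0.5252, -0.2717, 0.1863]
tool_rot: [-179.5, -0.2, 14.8]
force: [-0.8, 0.6, 0.4]
grip_width: 0.0869
```

```bash
python3 -c "
from h import *
go([.5173,-.2891,.086],[180,0,13.6])"
```

```text
t 3.3667 pos [ 0.5252 -0.2717  0.1863] [-179.54   -0.2    14.81] w 0.0869 F [-0.8  0.6  0.4] v 3.9
  dp [-0.0124, 0.0156, 0.1002] rot [-0.46, -0.19, 1.21]
```

Emit:
carry_out([
  {"grip": 0, "dp": [-0.006, 0.008, 0.005], "rotation": [-0.4, -0.2, 1]},
  {"grip": 0, "dp": [-0.006, 0.008, 0.005], "rotation": [0, 0, 0]},
  {"grip": 0, "dp": [0, 0, 0.005], "rotation": [0, 0, 0]},
  {"grip": 0, "dp": [0, 0, 0], "rotation": [0, 0, 0]},
])

```text
time_s: 3.7
tool_pos: [0.5199, -0.2887, 0.1708]
tool_rot: [-180.0, -0.1, 14.2]
force: [-0.7, 0.5, 0.1]
grip_width: 0.0868
```

```bash
python3 -c "
from h import *
go([.5173,-.2891,.086],[180,0,13.6])"
```

```text
t 3.7 pos [ 0.5199 -0.2887  0.1708] [-1.7999e+02 -8.0000e-02  1.4160e+01] w 0.0868 F [-0.7  0.5  0.1] v 1.7
  dp [-0.0028, -0.0002, 0.0848] rot [-0.01, -0.08, 0.56]
```

Emit:
carry_out([
  {"grip": 0, "dp": [-0.002, 0, 0.02], "rotation": [0, 0, 0.5]},
  {"grip": 0, "dp": [0, 0, 0.02], "rotation": [0, 0, 0]},
  {"grip": 0, "dp": [0, 0, 0.02], "rotation": [0, 0, 0]},
  {"grip": 0, "dp": [0, 0, 0.012], "rotation": [0, 0, 0]},
  {"grip": 0, "dp": [0, 0, 0.007], "rotation": [0, 0, 0]},
  {"grip": 0, "dp": [0, 0, 0], "rotation": [0, 0, 0]},
])

```text
time_s: 4.2
tool_pos: [0.5191, -0.2977, 0.0916]
tool_rot: [179.6, -0.3, 13.1]
force: [-0.0, 0.1, 0.1]
grip_width: 0.0867
```

```bash
python3 -c "
from h import *
go([.5173,-.2891,.086],[180,0,13.6])"
```

```text
t 4.2 pos [ 0.5191 -0.2977  0.0916] [179.61  -0.29  13.09] w 0.0867 F [-0.   0.1  0.1] v 1.2
  dp [0.0001, -0.0088, 0.0056] rot [0.39, -0.29, -0.51]
```

Emit:
carry_out([
  {"grip": 0, "dp": [0, -0.0045, 0.003], "rotation": [0.4, -0.3, -0.5]},
  {"grip": 0, "dp": [0, -0.0035, 0.002], "rotation": [0, 0, 0]},
  {"grip": 0, "dp": [0, 0, 0], "rotation": [0, 0, 0]},
  {"grip": 0, "dp": [0, 0, 0], "rotation": [0, 0, 0]},
])

```text
time_s: 4.53
tool_pos: [0.5185, -0.2908, 0.0886]
tool_rot: [179.9, -0.1, 13.6]
force: [-0.2, -0.4, -0.1]
grip_width: 0.0872
```

```bash
python3 -c "
from h import *
go([.5173,-.2891,.086],[180,0,13.6])"
```

```text
t 4.5333 pos [ 0.5185 -0.2908  0.0886] [ 1.7992e+02 -1.0000e-01  1.3580e+01] w 0.0872 F [-0.2 -0.4 -0.1] v 0.5
  dp [-0.0008, -0.0019, 0.0026] rot [0.08, -0.1, -0.02]
```

Emit:
carry_out([
  {"grip": 0, "dp": [-0.0008, -0.0015, 0.0025], "rotation": [0, 0, 0]},
  {"grip": 0.47, "dp": [0, 0, 0], "rotation": [0, 0, 0]},
  {"grip": 0.47, "dp": [0, 0, 0], "rotation": [0, 0, 0]},
  {"grip": 0.47, "dp": [0, 0, 0], "rotation": [0, 0, 0]},
  {"grip": 0.47, "dp": [0, 0, 0], "rotation": [0, 0, 0]},
  {"grip": 0.47, "dp": [0, 0, 0], "rotation": [0, 0, 0]},
  {"grip": 0.47, "dp": [0, 0, 0], "rotation": [0, 0, 0]},
], force=30)

```text
time_s: 5.12
tool_pos: [0.5189, -0.2894, 0.0882]
tool_rot: [179.8, -0.3, 13.6]
force: [0.7, -0.3, -0.2]
grip_width: 0.055
```

```bash
python3 -c "
from h import *
go([.5173,-.2891,.18],[180,0,13.6])"
```

```text
t 5.1167 pos [ 0.5189 -0.2894  0.0882] [179.82  -0.32  13.65] w 0.055 F [ 0.7 -0.3 -0.2] v 0.3
  dp [-0.001, -0.0004, -0.0918] rot [0.18, -0.32, 0.05]
```

Emit:
carry_out([
  {"grip": 0.47, "dp": [0, 0, 0.001], "rotation": [0, 0, 0]},
  {"grip": 0.47, "dp": [0, 0, 0], "rotation": [0, 0, 0]},
  {"grip": 0.47, "dp": [0, 0, 0], "rotation": [0, 0, 0]},
  {"grip": 0.47, "dp": [0, 0, 0], "rotation": [0, 0, 0]},
])

```text
time_s: 5.45
tool_pos: [0.5192, -0.2898, 0.0876]
tool_rot: [179.8, -0.4, 13.6]
force: [-0.3, 0.6, 2.5]
grip_width: 0.0468
```

```bash
python3 -c "
from h import *
go([.5173,-.2891,.18],[180,0,13.6])"
```

```text
t 5.45 pos [ 0.5192 -0.2898  0.0876] [179.79  -0.37  13.64] w 0.0468 F [-0.3  0.6  2.5] v 0.1
  dp [-0.0011, -0.0008, -0.0924] rot [0.21, -0.37, 0.04]
```

Emit:
carry_out([
  {"grip": 0.48, "dp": [-0.001, 0, -0.006], "rotation": [0, 0, 0]},
  {"grip": 0.48, "dp": [0, 0, -0.008], "rotation": [0, 0, 0]},
  {"grip": 0.48, "dp": [0, 0, -0.01], "rotation": [0, 0, 0]},
  {"grip": 0.48, "dp": [0, 0, -0.01], "rotation": [0, 0, 0]},
  {"grip": 0.48, "dp": [0, 0, -0.01], "rotation": [0, 0, 0]},
])

```text
time_s: 5.87
tool_pos: [0.5153, -0.2888, 0.1322]
tool_rot: [180.0, -0.0, 13.6]
force: [-0.4, 0.5, -1.2]
grip_width: 0.0454
```

```bash
python3 -c "
from h import *
go([.5173,-.2891,.18],[180,0,13.6])"
```

```text
t 5.8667 pos [ 0.5153 -0.2888  0.1322] [ 1.7999e+02 -3.0000e-02  1.3600e+01] w 0.0454 F [-0.4  0.5 -1.2] v 13.6
  dp [0.0019, 0.0007, -0.0478] rot [0.01, -0.03, 0.0]
```

Emit:
carry_out([
  {"grip": 0.48, "dp": [0.001, 0, -0.012], "rotation": [0, 0, 0]},
  {"grip": 0.48, "dp": [0, 0, -0.015], "rotation": [0, 0, 0]},
  {"grip": 0.48, "dp": [0, 0, -0.015], "rotation": [0, 0, 0]},
  {"grip": 0.48, "dp": [0, -0.01, -0.01], "rotation": [0, 0, 1]},
  {"grip": 0.48, "dp": [0.007, -0.025, 0], "rotation": [0, 0, 1]},
  {"grip": 0.48, "dp": [0.008, -0.028, 0], "rotation": [0, 0, 0]},
  {"grip": 0.48, "dp": [0.008, -0.028, 0], "rotation": [0, 0, 0]},
  {"grip": 0.48, "dp": [0.008, -0.028, 0], "rotation": [0, 0, 0]},
])

```text
time_s: 6.53
tool_pos: [0.5237, -0.1745, 0.2002]
tool_rot: [179.3, -0.7, 10.5]
force: [0.5, -0.0, -1.3]
grip_width: 0.0452
```

```bash
python3 -c "
from h import *
go([.5188,-.1056,.165],[180,0,11.4])"
```

```text
t 6.5333 pos [ 0.5237 -0.1745  0.2002] [179.32  -0.74  10.47] w 0.0452 F [ 0.5 -0.  -1.3] v 47.8
  dp [0.0073, -0.0691, 0.0345] rot [0.69, -0.73, -0.93]
```

Emit:
carry_out([
  {"grip": 0.48, "dp": [0.004, -0.023, 0.008], "rotation": [0.3, -0.4, -0.5]},
  {"grip": 0.48, "dp": [0.003, -0.017, 0.008], "rotation": [0, 0, 0]},
  {"grip": 0.48, "dp": [0, -0.01, 0.008], "rotation": [0, 0, 0]},
  {"grip": 0.48, "dp": [0, -0.005, 0.004], "rotation": [0, 0, 0]},
  {"grip": 0.48, "dp": [0, 0, 0], "rotation": [0, 0, 0]},
  {"grip": 0.48, "dp": [0, 0, 0], "rotation": [0, 0, 0]},
])

```text
time_s: 7.03
tool_pos: [0.5233, -0.1102, 0.1771]
tool_rot: [179.7, -0.9, 11.5]
force: [-0.6, 0.0, -1.6]
grip_width: 0.0451
```

```bash
python3 -c "
from h import *
go([.5188,-.1056,.165],[180,0,11.4])"
```

```text
t 7.0333 pos [ 0.5233 -0.1102  0.1771] [179.74  -0.86  11.52] w 0.0451 F [-0.6  0.  -1.6] v 0.2
  dp [-0.0037, -0.0055, 0.0121] rot [0.26, -0.86, 0.12]
```

Emit:
carry_out([
  {"grip": 0.48, "dp": [-0.003, -0.004, 0.012], "rotation": [0.2, -0.8, 0]},
  {"grip": 0.48, "dp": [0, 0, 0.013], "rotation": [0, 0, 0]},
  {"grip": 0.48, "dp": [0, 0, 0.012], "rotation": [0, 0, 0]},
  {"grip": 0.48, "dp": [0, 0, 0.006], "rotation": [0, 0, 0]},
  {"grip": 0.48, "dp": [0, 0, 0], "rotation": [0, 0, 0]},
  {"grip": 0.48, "dp": [0, 0, 0], "rotation": [0, 0, 0]},
])

```text
time_s: 7.53
tool_pos: [0.5189, -0.1138, 0.1312]
tool_rot: [179.8, 0.1, 10.9]
force: [0.6, -0.5, -1.4]
grip_width: 0.045
```

```bash
python3 -c "
from h import *
go([.5188,-.1056,.1006],[180,0,11.4])
s,p=shot('s5','side');w,q=shot('w5')
o=env.get_obs();T=Ro.from_euler('xyz',o['tool_rot'],degrees=True).as_matrix()
J=o['tool_pos']+T@np.array([0,-.001,-.0174+.078]);print('jaws',J)
# expected pin grasp point & tail/tip in side
for X in ([.5143,-.0835,.04],[.5188,-.1056,.04],[.5243,-.1326,.04],J): print(proj(p,X),proj(q,X))
a=cv2.resize(s[230:330,270:370],None,fx=4,fy=4,interpolation=cv2.INTER_CUBIC)
b=cv2.resize(w[150:400,200:450],(400,400))
cv2.imwrite('pics/v5.png',np.hstack([a,b]))
"
```

```text
t 7.5333 pos [ 0.5189 -0.1138  0.1312] [1.7979e+02 7.0000e-02 1.0920e+01] w 0.045 F [ 0.6 -0.5 -1.4] v 0.9
  dp [0.0015, -0.0081, 0.0306] rot [0.21, 0.07, -0.48]
jaws [ 0.51913281 -0.11278415  0.07117965]
[[318.52607766 281.62014869]] [[325.59624516 203.28554828]]
[[323.98768947 285.63200908]] [[325.90449838 235.38432563]]
[[330.91703194 290.7204366 ]] [[326.26207796 272.77896297]]
[[324.91386308 273.0972293 ]] [[324.60760535 258.32797747]]
```

View pics/v5.png

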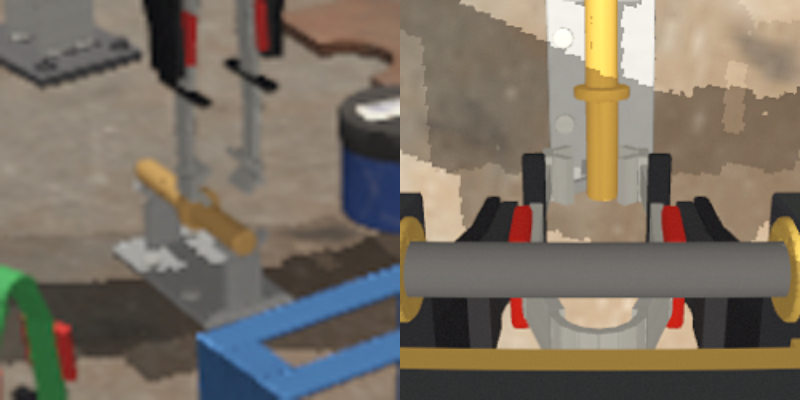

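Side/wrist crops: the open jaws sit above the tail, pin centreline at wrist x≈326 vs jaws ≈324.6, collar where predicted. Lowering with the small correction.

Emit:
carry_out([
  {"grip": 0.48, "dp": [0.001, -0.005, 0], "rotation": [0.2, 0, -0.5]},
  {"grip": 0.48, "dp": [0, -0.003, 0.003], "rotation": [0, 0, 0]},
  {"grip": 0.48, "dp": [0, -0.001, 0.004], "rotation": [0, 0, 0]},
  {"grip": 0.48, "dp": [0, 0, 0], "rotation": [0, 0, 0]},
])

```text
time_s: 7.97
tool_pos: [0.5199, -0.1035, 0.1259]
tool_rot: [-180.0, -0.2, 11.5]
force: [-0.3, -0.2, -2.2]
grip_width: 0.0449
```

```bash
python3 -c "
from h import *
go([.5188,-.1056,.1006],[180,0,11.4])"
```

```text
t 7.9667 pos [ 0.5199 -0.1035  0.1259] [-180.     -0.19   11.52] w 0.0449 F [-0.3 -0.2 -2.2] v 0.6
  dp [-0.0016, 0.0019, 0.0253] rot [-0.0, -0.19, 0.12]
```

Emit:
carry_out([
  {"grip": 0.48, "dp": [-0.0015, 0, 0.006], "rotation": [0, -0.2, 0]},
  {"grip": 0.48, "dp": [0, 0, 0.006], "rotation": [0, 0, 0]},
  {"grip": 0.48, "dp": [0, 0, 0.006], "rotation": [0, 0, 0]},
  {"grip": 0.48, "dp": [0, 0, 0.003], "rotation": [0, 0, 0]},
  {"grip": 0.48, "dp": [0, 0, 0], "rotation": [0, 0, 0]},
])

```text
time_s: 8.38
tool_pos: [0.5183, -0.1032, 0.1026]
tool_rot: [-180.0, 0.0, 11.6]
force: [-0.5, 0.5, -1.1]
grip_width: 0.0454
```

```bash
python3 -c "
from h import *
go([.5188,-.1056,.1006],[180,0,11.4])"
```

```text
t 8.3833 pos [ 0.5183 -0.1032  0.1026] [-1.7999e+02  2.0000e-02  1.1580e+01] w 0.0454 F [-0.5  0.5 -1.1] v 0.4
  dp [0.0, 0.0025, 0.002] rot [-0.01, 0.02, 0.18]
```

Emit:
carry_out([
  {"grip": 0.48, "dp": [0, 0.002, 0.002], "rotation": [0, 0, 0.2]},
  {"grip": 0.48, "dp": [0, 0, 0], "rotation": [0, 0, 0]},
  {"grip": 0.6, "dp": [0, 0, 0], "rotation": [0, 0, 0]},
  {"grip": 0.6, "dp": [0, 0, 0], "rotation": [0, 0, 0]},
  {"grip": 0.6, "dp": [0, 0, 0], "rotation": [0, 0, 0]},
  {"grip": 0.6, "dp": [0, 0, 0], "rotation": [0, 0, 0]},
], force=45)

```text
time_s: 8.88
tool_pos: [0.5194, -0.1057, 0.1005]
tool_rot: [180.0, -0.0, 11.3]
force: [-0.6, 0.4, -2.8]
grip_width: 0.0397
```

```bash
python3 -c "
from h import *
go([.5188,-.1056,.1006],[180,0,11.4])"
```

```text
t 8.8833 pos [ 0.5194 -0.1057  0.1005] [ 1.7998e+02 -5.0000e-02  1.1320e+01] w 0.0397 F [-0.6  0.4 -2.8] v 0.1
  dp [-0.0006, -0.0003, -0.0001] rot [0.02, -0.05, -0.08]
```

Emit:
carry_out([
  {"grip": 0.65, "dp": [0, 0, 0], "rotation": [0, 0, 0]},
  {"grip": 0.65, "dp": [0, 0, -0.006], "rotation": [0, 0, 0]},
  {"grip": 0.65, "dp": [0, 0, -0.01], "rotation": [0, 0, 0]},
  {"grip": 0.65, "dp": [0, 0, -0.01], "rotation": [0, 0, 0]},
  {"grip": 0.65, "dp": [0, 0, -0.012], "rotation": [0, 0, 0]},
  {"grip": 0.65, "dp": [0, 0, -0.008], "rotation": [0, 0, 0]},
  {"grip": 0.65, "dp": [0, 0, 0], "rotation": [0, 0, 0]},
  {"grip": 0.65, "dp": [0, 0, 0], "rotation": [0, 0, 0]},
])

```text
time_s: 9.55
tool_pos: [0.519, -0.1061, 0.1521]
tool_rot: [180.0, -0.1, 11.3]
force: [-0.4, -1.1, -4.0]
grip_width: 0.0396
```

```bash
cat >> h.py <<'E'
def pinpose(n,h):
    im,p=shot(n);hsv=cv2.cvtColor(im,cv2.COLOR_BGR2HSV)
    m=cv2.inRange(hsv,(8,120,100),(28,255,255));m[285:]=0;m[:,:270]=0;m[:,380:]=0
    k=cv2.connectedComponentsWithStats(m);j=1+k[2][1:,4].argmax();yy,xx=np.nonzero(k[1]==j)
    print('rows',yy.min(),yy.max(),'area',len(yy))
    W=np.array([plane(p,q,h)[:2] for q in np.c_[xx,yy].astype(float)])*1000
    d=cv2.fitLine(W.astype(np.float32),cv2.DIST_HUBER,0,.01,.01).ravel();u=d[:2]*np.sign(d[1])
    s=(W-d[2:])@u;w=(W-d[2:])@np.array([-u[1],u[0]])
    tip=d[2:]+u*s.max();sh=(s<s.max()-12)&(s>s.max()-50)
    print('pin yaw',np.degrees(np.arctan2(u[1],u[0])).round(2),'tip',tip.round(1),'origin',(tip-62*u).round(1),'shank w',[round(np.median([w[sh&(s>a)&(s<a+3)].max()-w[sh&(s>a)&(s<a+3)].min() for a in np.arange(s.max()-48,s.max()-15,3)]),1)])
    return tip,u
E
python3 -c "
from h import *
pinpose('w6',.09)
go([.5188,-.1056,.16],[180,0,11.4])"
```

```text
rows 119 284 area 3275
pin yaw 100.89 tip [502.1 -23.5] origin [513.8 -84.3] shank w [np.float64(13.2)]
t 9.6 pos [ 0.5191 -0.1062  0.1521] [ 1.7998e+02 -8.0000e-02  1.1290e+01] w 0.0392 F [ 0.9  0.2 -2.1] v 0.8
  dp [-0.0002, -0.0006, -0.0079] rot [0.02, -0.08, -0.11]
```

```bash
python3 -c "
from h import *
go([.562,.145,.155],[180,0,17.8])"
```

```text
t 9.6 pos [ 0.5191 -0.1062  0.1521] [ 1.7998e+02 -8.0000e-02  1.1290e+01] w 0.0392 F [ 0.9  0.2 -2.1] v 0.8
  dp [0.0912, -0.2379, -0.0029] rot [0.03, -0.08, -6.51]
```

Emit:
carry_out([
  {"grip": 0.65, "dp": [0.004, -0.012, -0.002], "rotation": [0, 0, -1]},
  {"grip": 0.65, "dp": [0.009, -0.025, -0.002], "rotation": [0, 0, -1.2]},
  {"grip": 0.65, "dp": [0.013, -0.035, 0], "rotation": [0, 0, -1.2]},
  {"grip": 0.65, "dp": [0.014, -0.04, 0], "rotation": [0, 0, -1.2]},
  {"grip": 0.65, "dp": [0.014, -0.04, 0], "rotation": [0, 0, -1.2]},
  {"grip": 0.65, "dp": [0.011, -0.032, 0], "rotation": [0, 0, -0.7]},
  {"grip": 0.65, "dp": [0.007, -0.02, 0], "rotation": [0, 0, 0]},
  {"grip": 0.65, "dp": [0.003, -0.01, 0], "rotation": [0, 0, 0]},
])

```text
time_s: 10.27
tool_pos: [0.5331, 0.1299, 0.1529]
tool_rot: [-180.0, 0.2, 17.9]
force: [0.3, -0.3, -3.3]
grip_width: 0.0392
```

```bash
python3 -c "
from h import *
go([.562,.145,.155],[180,0,17.8])"
```

```text
t 10.2667 pos [0.5331 0.1299 0.1529] [-179.98    0.2    17.91] w 0.0392 F [ 0.3 -0.3 -3.3] v 12.2
  dp [0.0321, -0.0055, -0.0022] rot [-0.02, 0.2, 0.11]
```

Emit:
carry_out([
  {"grip": 0.65, "dp": [0.009, 0.001, -0.001], "rotation": [0, 0, 0]},
  {"grip": 0.65, "dp": [0.01, 0, 0], "rotation": [0, 0, 0]},
  {"grip": 0.65, "dp": [0.008, 0, 0], "rotation": [0, 0, 0]},
  {"grip": 0.65, "dp": [0.003, 0, 0], "rotation": [0, 0, 0]},
  {"grip": 0.65, "dp": [0, 0, 0], "rotation": [0, 0, 0]},
])

```text
time_s: 10.68
tool_pos: [0.5634, 0.14, 0.152]
tool_rot: [179.9, 0.4, 18.1]
force: [-0.5, 1.2, -1.9]
grip_width: 0.0396
```

```bash
python3 -c "
from h import *
go([.562,.145,.1206],[180,0,17.8])"
```

```text
t 10.6833 pos [0.5634 0.14   0.152 ] [179.94   0.41  18.14] w 0.0396 F [-0.5  1.2 -1.9] v 1.1
  dp [0.0004, -0.0052, 0.0314] rot [0.06, 0.41, 0.34]
```

Good; lower to bore height.

Emit:
carry_out([
  {"grip": 0.65, "dp": [0, 0, 0.009], "rotation": [0, 0.4, 0.3]},
  {"grip": 0.65, "dp": [0, 0, 0.01], "rotation": [0, 0, 0]},
  {"grip": 0.65, "dp": [0, 0, 0.007], "rotation": [0, 0, 0]},
  {"grip": 0.65, "dp": [0, 0, 0.003], "rotation": [0, 0, 0]},
  {"grip": 0.65, "dp": [0, 0, 0], "rotation": [0, 0, 0]},
])

```text
time_s: 11.1
tool_pos: [0.5649, 0.1327, 0.1211]
tool_rot: [179.8, 0.1, 17.3]
force: [-0.1, 0.5, -3.6]
grip_width: 0.0393
```

```bash
python3 -c "
from h import *
go([.562,.145,.1206],[180,0,17.8])
tip,u=pinpose('w7',.06)
L=np.array([524.1,261.4]);a=np.radians(107.56);x=np.array([np.cos(a),np.sin(a)]);y=np.array([-x[1],x[0]])
print('tip in lugs',(tip-L)@x,(tip-L)@y,'yaw err',np.degrees(np.arctan2(u[1],u[0]))-107.56)
im,p=load('w7');s,ps=shot('s7','side')
# expected positions in side: tip, origin
for X in ([*(tip/1000),.06],[*((tip-62*u)/1000),.06],[*((tip-112*u)/1000),.06],[*((L-23*x)/1000),.06]):print(proj(ps,X).round(1))
A=cv2.resize(s[195:275,255:335],(400,400),interpolation=cv2.INTER_CUBIC)
B=cv2.resize(im[60:300,200:440],(400,400),interpolation=cv2.INTER_CUBIC)
cv2.imwrite('pics/v7.png',np.hstack([A,B]))
"
```

```text
t 11.1 pos [0.5649 0.1327 0.1211] [1.7978e+02 7.0000e-02 1.7250e+01] w 0.0393 F [-0.1  0.5 -3.6] v 0.6
  dp [0.0009, -0.0126, 0.0005] rot [0.22, 0.07, -0.55]
rows 119 284 area 3401
pin yaw 107.1 tip [539.2 212.7] origin [557.4 153.5] shank w [np.float64(13.6)]
tip in lugs -50.97310811182862 0.2830463569512861 yaw err -0.45817566
[[291.6 226.6]]
[[305.1 233.1]]
[[316.6 238.7]]
[[285.9 223.8]]
```

View pics/v7.png

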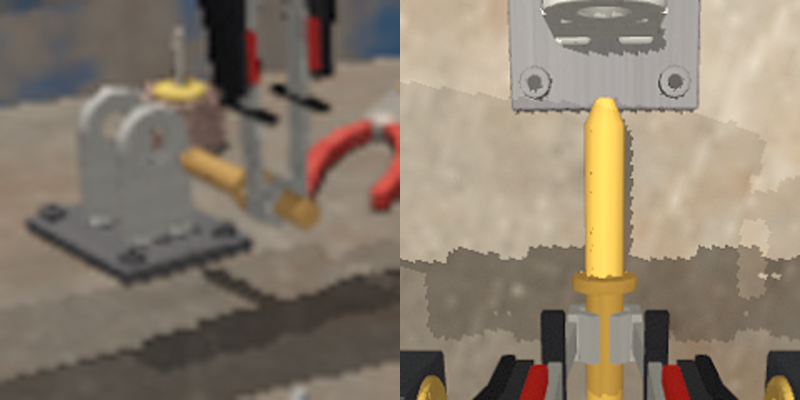

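Side crop: tip at (182,155), aimed at the bore mark (157,138); both match prediction within 1 px. Tip is 51 mm before the plate centre, 0.3 mm off line, yaw −0.5°. Trim and advance to just before the near lug.

Emit:
carry_out([
  {"grip": 0.65, "dp": [0.001, -0.005, 0], "rotation": [0.2, 0, -0.5]},
  {"grip": 0.65, "dp": [0, -0.006, 0], "rotation": [0, 0, 0]},
  {"grip": 0.65, "dp": [0, -0.004, 0], "rotation": [0, 0, 0]},
  {"grip": 0.65, "dp": [0, 0, 0], "rotation": [0, 0, 0]},
  {"grip": 0.65, "dp": [0, 0, 0], "rotation": [0, 0, 0]},
])

```text
time_s: 11.62
tool_pos: [0.5621, 0.1507, 0.1237]
tool_rot: [-179.9, -0.2, 17.9]
force: [-0.7, -0.0, -2.7]
grip_width: 0.0393
```

```bash
cat >> h.py <<'E'
def chk(n):
    tip,u=pinpose(n,.06)
    L=np.array([524.1,261.4]);a=np.radians(107.56);x=np.array([np.cos(a),np.sin(a)]);y=np.array([-x[1],x[0]])
    print('tip in lugs',(tip-L)@x,(tip-L)@y,'yaw err',np.degrees(np.arctan2(u[1],u[0]))-107.56)
def along(dx,yaw=17.8,z=.1206):
    # target: tool on the bore line, pin origin dx from lugs origin (mm)
    L=np.array([524.1,261.4]);a=np.radians(107.56);x=np.array([np.cos(a),np.sin(a)])
    t=(L+(dx-22.5)*x+.0*np.array([x[1],-x[0]]))/1000
    o=env.get_obs();r=(o['tool_pos'][:2]*1000-L);print('tool in lugs',(r@x).round(1),(r@np.array([-x[1],x[0]])).round(1));go([*t,z],[180,0,yaw])
E
python3 -c "
from h import *
along(-93);chk('w8')"
```

```text
tool in lugs -117.0 -2.8
t 11.6167 pos [0.5621 0.1507 0.1237] [-1.7992e+02 -1.6000e-01  1.7910e+01] w 0.0393 F [-0.7 -0.  -2.7] v 0.9
  dp [-0.0028, -0.0015, 0.0031] rot [-0.08, -0.16, 0.11]
rows 118 284 area 3402
pin yaw 107.71 tip [535.5 231.6] origin [554.3 172.5] shank w [np.float64(13.7)]
tip in lugs -31.888851611123147 -1.8531860119428576 yaw err 0.1497879
```

Emit:
carry_out([
  {"grip": 0.65, "dp": [-0.0015, 0, 0.002], "rotation": [0, 0, 0.1]},
  {"grip": 0.65, "dp": [0, 0, 0.001], "rotation": [0, 0, 0]},
  {"grip": 0.65, "dp": [0, 0, 0], "rotation": [0, 0, 0]},
  {"grip": 0.65, "dp": [0, 0, 0], "rotation": [0, 0, 0]},
])

```text
time_s: 12.0
tool_pos: [0.5606, 0.1502, 0.1206]
tool_rot: [-179.9, -0.2, 17.8]
force: [-0.3, -1.1, -2.8]
grip_width: 0.0395
```

```bash
python3 -c "
from h import *
along(-93);chk('w9')"
```

```text
tool in lugs -117.0 -1.2
t 12.0 pos [0.5606 0.1502 0.1206] [-179.92   -0.18   17.81] w 0.0395 F [-0.3 -1.1 -2.8] v 0.2
  dp [-0.0012, -0.0015, -0.0] rot [-0.08, -0.18, 0.01]
rows 118 284 area 3401
pin yaw 107.67 tip [534.1 230.9] origin [552.9 171.8] shank w [np.float64(13.5)]
tip in lugs -32.098968739058236 -0.3471117358096275 yaw err 0.10662842
```

Emit:
carry_out([
  {"grip": 0.65, "dp": [-0.0003, -0.004, 0.0003], "rotation": [0, 0, 0]},
  {"grip": 0.65, "dp": [0, -0.004, 0.0003], "rotation": [0, 0, 0]},
  {"grip": 0.65, "dp": [0, -0.002, 0.0003], "rotation": [0, 0, 0]},
  {"grip": 0.65, "dp": [0, 0, 0], "rotation": [0, 0, 0]},
  {"grip": 0.65, "dp": [0, 0, 0], "rotation": [0, 0, 0]},
])

```text
time_s: 12.47
tool_pos: [0.5569, 0.1606, 0.1195]
tool_rot: [-179.9, -0.2, 17.8]
force: [0.4, -0.4, -3.4]
grip_width: 0.039
```

```bash
python3 -c "
from h import *
along(-73)"
```

```text
tool in lugs -106.0 -0.8
t 12.4667 pos [0.5569 0.1606 0.1195] [-1.7992e+02 -1.7000e-01  1.7790e+01] w 0.039 F [ 0.4 -0.4 -3.4] v 0.4
  dp [-0.0008, -0.0105, -0.0011] rot [-0.08, -0.17, -0.01]
```

Emit:
carry_out([
  {"grip": 0.65, "dp": [0, -0.004, -0.0008], "rotation": [0, 0, 0]},
  {"grip": 0.65, "dp": [0, -0.004, 0], "rotation": [0, 0, 0]},
  {"grip": 0.65, "dp": [0, -0.004, 0], "rotation": [0, 0, 0]},
  {"grip": 0.65, "dp": [0, -0.002, 0], "rotation": [0, 0, 0]},
  {"grip": 0.65, "dp": [0, 0, 0], "rotation": [0, 0, 0]},
])

```text
time_s: 12.88
tool_pos: [0.5522, 0.1757, 0.1205]
tool_rot: [-179.9, -0.2, 17.8]
force: [0.5, 0.3, -3.5]
grip_width: 0.0394
```

```bash
python3 -c "
from h import *
along(-53);chk('w10')"
```

```text
tool in lugs -90.2 -0.9
t 12.8833 pos [0.5522 0.1757 0.1205] [-179.9    -0.18   17.8 ] w 0.0394 F [ 0.5  0.3 -3.5] v 0.3
  dp [-0.0008, -0.0147, -0.0] rot [-0.1, -0.18, 0.0]
rows 150 284 area 2746
pin yaw 107.61 tip [531.2 239.3] origin [550.  180.2] shank w [np.float64(13.3)]
tip in lugs -23.257644933391582 -0.12068458967469653 yaw err 0.046714783
```

Emit:
carry_out([
  {"grip": 0.65, "dp": [0, -0.004, 0], "rotation": [0, 0, 0]},
  {"grip": 0.65, "dp": [0, -0.005, 0], "rotation": [0, 0, 0]},
  {"grip": 0.65, "dp": [0, -0.005, 0], "rotation": [0, 0, 0]},
  {"grip": 0.65, "dp": [0, -0.004, 0], "rotation": [0, 0, 0]},
  {"grip": 0.65, "dp": [0, -0.002, 0], "rotation": [0, 0, 0]},
  {"grip": 0.65, "dp": [0, 0, 0], "rotation": [0, 0, 0]},
])

```text
time_s: 13.43
tool_pos: [0.5454, 0.1966, 0.1205]
tool_rot: [-179.9, -0.2, 17.8]
force: [0.0, -0.0, -2.4]
grip_width: 0.0392
```

```bash
python3 -c "
from h import *
along(-23)"
```

```text
tool in lugs -68.2 -0.7
t 13.4333 pos [0.5454 0.1966 0.1205] [-179.91   -0.18   17.79] w 0.0392 F [ 0.  -0.  -2.4] v 0.4
  dp [-0.0007, -0.0227, -0.0] rot [-0.09, -0.18, -0.01]
```

Tip has entered the far bore (≈ +16.5 mm) with no force. Continue.

Emit:
carry_out([
  {"grip": 0.65, "dp": [0, -0.004, 0], "rotation": [0, 0, 0]},
  {"grip": 0.65, "dp": [0, -0.004, 0], "rotation": [0, 0, 0]},
  {"grip": 0.65, "dp": [0, -0.004, 0], "rotation": [0, 0, 0]},
  {"grip": 0.65, "dp": [0, -0.003, 0], "rotation": [0, 0, 0]},
  {"grip": 0.65, "dp": [0, 0, 0], "rotation": [0, 0, 0]},
  {"grip": 0.65, "dp": [0, 0, 0], "rotation": [0, 0, 0]},
])

```text
time_s: 13.93
tool_pos: [0.5403, 0.2125, 0.1205]
tool_rot: [-179.9, -0.2, 17.8]
force: [0.3, -1.0, -2.4]
grip_width: 0.0389
```

```bash
python3 -c "
from h import *
along(-23);chk('w11')"
```

```text
tool in lugs -51.5 -0.7
t 13.9333 pos [0.5403 0.2125 0.1205] [-179.92   -0.18   17.81] w 0.0389 F [ 0.3 -1.  -2.4] v 0.4
  dp [-0.0006, -0.006, -0.0001] rot [-0.08, -0.18, 0.01]
rows 152 204 area 1248Traceback (most recent call last):
  File "<string>", line 3, in <module>
    along(-23);chk('w11')
               ~~~^^^^^^^
  File "h.py", line 40, in chk
    tip,u=pinpose(n,.06)
          ~~~~~~~^^^^^^^
  File "h.py", line 37, in pinpose
    print('pin yaw',np.degrees(np.arctan2(u[1],u[0])).round(2),'tip',tip.round(1),'origin',(tip-62*u).round(1),'shank w',[round(np.median([w[sh&(s>a)&(s<a+3)].max()-w[sh&(s>a)&(s<a+3)].min() for a in np.arange(s.max()-48,s.max()-15,3)]),1)])
                                                                                                                                           ~~~~~~~~~~~~~~~~~~~~~~~^^
    return umr_maximum(a, axis, None, out, keepdims, initial, where)
ValueError: zero-size array to reduction operation maximum which has no identity
```

Emit:
carry_out([
  {"grip": 0.65, "dp": [0, -0.003, 0], "rotation": [0, 0, 0]},
  {"grip": 0.65, "dp": [0, -0.002, 0], "rotation": [0, 0, 0]},
  {"grip": 0.65, "dp": [0, -0.001, 0], "rotation": [0, 0, 0]},
  {"grip": 0.65, "dp": [0, -0.001, 0], "rotation": [0, 0, 0]},
])

```text
time_s: 14.32
tool_pos: [0.5384, 0.2184, 0.1206]
tool_rot: [-180.0, -0.2, 17.7]
force: [1.4, -2.2, -1.6]
grip_width: 0.0394
```

```bash
python3 -c "
from h import *
along(-23)
im,p=shot('w12');s,ps=shot('s12','side')
A=cv2.resize(s[195:275,255:335],(400,400),interpolation=cv2.INTER_CUBIC)
B=cv2.resize(im[60:300,200:440],(400,400),interpolation=cv2.INTER_CUBIC)
cv2.imwrite('pics/v12.png',np.hstack([A,B]))"
```

```text
tool in lugs -45.3 -0.7
t 14.3167 pos [0.5384 0.2184 0.1206] [-179.98   -0.18   17.72] w 0.0394 F [ 1.4 -2.2 -1.6] v 1.5
  dp [-0.0007, 0.0002, -0.0] rot [-0.02, -0.18, -0.08]
```

View pics/v12.png

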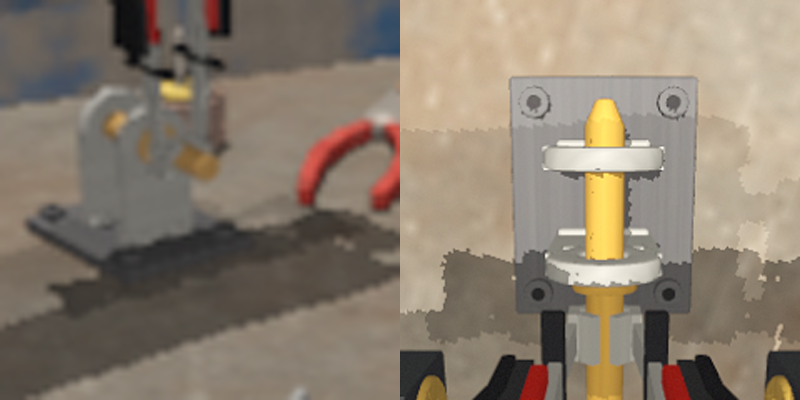

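The pin is through both lugs: tip at crop (605,100), collar at (605,290) by the near lug. A slight push to seat it.

Emit:
carry_out([
  {"grip": 0.65, "dp": [0, -0.0015, 0], "rotation": [0, 0, 0]},
  {"grip": 0.65, "dp": [0, -0.0015, 0], "rotation": [0, 0, 0]},
  {"grip": 0.65, "dp": [0, -0.0015, 0], "rotation": [0, 0, 0]},
])

```text
time_s: 14.67
tool_pos: [0.5382, 0.219, 0.1207]
tool_rot: [179.8, -0.2, 17.6]
force: [1.2, -4.0, -2.6]
grip_width: 0.0393
```

```bash
python3 -c "
from h import *
along(-23)"
```

```text
tool in lugs -44.7 -0.7
t 14.6667 pos [0.5382 0.219  0.1207] [ 1.7976e+02 -1.6000e-01  1.7570e+01] w 0.0393 F [ 1.2 -4.  -2.6] v 2.1
  dp [-0.0007, 0.0008, 0.0001] rot [0.25, -0.16, -0.23]
```

Seated (force rising, no more travel). Open the tongs to half and lift off.

Emit:
carry_out([
  {"grip": 0.48, "dp": [0, 0, 0], "rotation": [0, 0, 0]},
  {"grip": 0.475, "dp": [0, 0, 0], "rotation": [0, 0, 0]},
  {"grip": 0.475, "dp": [0, 0, 0], "rotation": [0, 0, 0]},
  {"grip": 0.475, "dp": [0, 0.001, 0], "rotation": [0, 0, 0]},
  {"grip": 0.475, "dp": [0, 0, 0], "rotation": [0, 0, 0]},
  {"grip": 0.475, "dp": [0, 0, 0], "rotation": [0, 0, 0]},
])

```text
time_s: 15.17
tool_pos: [0.538, 0.2229, 0.1217]
tool_rot: [-179.9, -0.3, 17.7]
force: [1.2, -0.8, -2.8]
grip_width: 0.046
```

```bash
python3 -c "
from h import *
along(-23)"
```

```text
tool in lugs -40.9 -1.6
t 15.1667 pos [0.538  0.2229 0.1217] [-179.87   -0.31   17.69] w 0.046 F [ 1.2 -0.8 -2.8] v 0.2
  dp [-0.0016, 0.0046, 0.0011] rot [-0.13, -0.31, -0.11]
```

Emit:
carry_out([
  {"grip": 0.475, "dp": [-0.001, 0.003, 0], "rotation": [0, -0.3, 0]},
  {"grip": 0.475, "dp": [0, 0, -0.004], "rotation": [0, 0, 0]},
  {"grip": 0.475, "dp": [0, 0, -0.006], "rotation": [0, 0, 0]},
  {"grip": 0.475, "dp": [0, 0, -0.006], "rotation": [0, 0, 0]},
])

```text
time_s: 15.5
tool_pos: [0.537, 0.2195, 0.1377]
tool_rot: [-179.9, 0.2, 17.7]
force: [-0.7, -0.3, -1.6]
grip_width: 0.0459
```

```bash
python3 -c "
from h import *
along(-23,z=.18)"
```

```text
tool in lugs -43.8 0.4
t 15.5 pos [0.537  0.2195 0.1377] [-1.7987e+02  1.6000e-01  1.7710e+01] w 0.0459 F [-0.7 -0.3 -1.6] v 8.6
  dp [0.0002, 0.0016, -0.0423] rot [-0.13, 0.16, -0.09]
```

Emit:
carry_out([
  {"grip": 0.475, "dp": [0, 0.001, -0.01], "rotation": [0, 0, 0]},
  {"grip": 0.475, "dp": [0, 0, -0.012], "rotation": [0, 0, 0]},
  {"grip": 0.475, "dp": [0, 0, -0.015], "rotation": [0, 0, 0]},
  {"grip": 0.475, "dp": [0, 0, -0.012], "rotation": [0, 0, 0]},
  {"grip": 0.475, "dp": [0, 0.01, -0.005], "rotation": [0, 0, 0]},
  {"grip": 0.475, "dp": [0, 0.02, 0], "rotation": [0, 0, 0]},
  {"grip": 0.475, "dp": [0, 0.02, 0], "rotation": [0, 0, 0]},
  {"grip": 0.475, "dp": [0, 0.01, 0], "rotation": [0, 0, 0]},
])

```text
time_s: 16.17
tool_pos: [0.5585, 0.1621, 0.204]
tool_rot: [-179.7, -0.4, 18.1]
force: [-0.3, -0.4, -1.4]
grip_width: 0.0461
```

```bash
python3 -c "
from h import *
go([.5158,-.2895,.195],[180,0,15.2])
im,p=shot('w13');hsv=cv2.cvtColor(im,cv2.COLOR_BGR2HSV)
m=cv2.inRange(hsv,(8,120,100),(28,255,255));m[285:]=0;m[:,250]=0
k=cv2.connectedComponentsWithStats(m)
L=np.array([524.1,261.4]);a=np.radians(107.56);x=np.array([np.cos(a),np.sin(a)]);y=np.array([-x[1],x[0]])
for j in range(1,k[0]):
  if k[2][j,4]>60:
    yy,xx=np.nonzero(k[1]==j);W=np.array([plane(p,q,.059)[:2] for q in np.c_[xx,yy].astype(float)])*1000-L
    print(k[2][j],'x',(W@x).min().round(1),(W@x).max().round(1),'y',(W@y).min().round(1),(W@y).max().round(1))
cv2.imwrite('pics/v13.png',cv2.resize(im[0:300,180:480],(600,600)))"
```

```text
t 16.1667 pos [0.5585 0.1621 0.204 ] [-179.7    -0.42   18.08] w 0.0461 F [-0.3 -0.4 -1.4] v 12.9
  dp [-0.1808, 0.4161, 0.0054] rot [-0.31, -0.41, 2.88]
[312  48  18  16 211] x 27.8 38.8 y -7.3 5.8
[311  78  18  40 712] x -12.7 16.8 y -6.9 6.6
[ 305  130   29   65 1171] x -73.7 -22.6 y -11.1 11.3
```

View pics/v13.png

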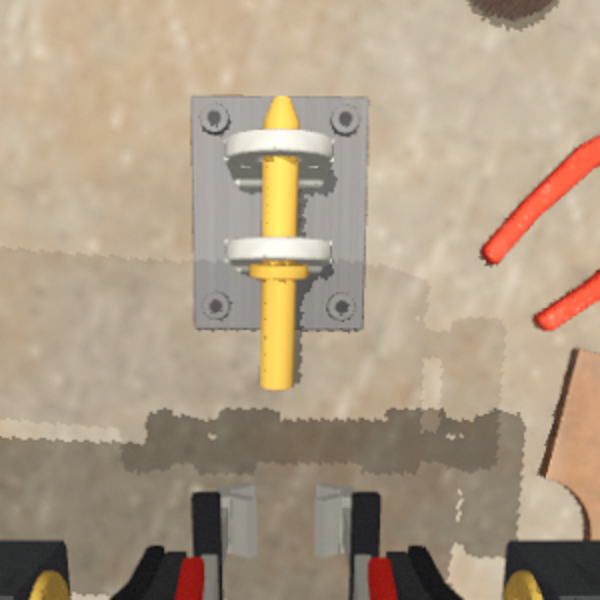

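Pin is home: tip at lugs x=+38.8, tail −73.7, centred. Now back to the stand.

Emit:
carry_out([
  {"grip": 0.475, "dp": [-0.007, 0.016, 0], "rotation": [-0.3, -0.4, 0.5]},
  {"grip": 0.475, "dp": [-0.012, 0.027, 0], "rotation": [0, 0, 0.5]},
  {"grip": 0.475, "dp": [-0.016, 0.036, 0], "rotation": [0, 0, 0.5]},
  {"grip": 0.475, "dp": [-0.017, 0.038, 0], "rotation": [0, 0, 0.5]},
  {"grip": 0.475, "dp": [-0.017, 0.038, 0], "rotation": [0, 0, 0.5]},
  {"grip": 0.475, "dp": [-0.017, 0.038, 0], "rotation": [0, 0, 0]},
  {"grip": 0.475, "dp": [-0.017, 0.038, 0], "rotation": [0, 0, 0]},
  {"grip": 0.475, "dp": [-0.016, 0.036, 0], "rotation": [0, 0, 0]},
])

```text
time_s: 16.88
tool_pos: [0.5168, -0.1276, 0.2025]
tool_rot: [-179.8, 0.2, 16.3]
force: [1.6, 0.3, -0.9]
grip_width: 0.0457
```

```bash
python3 -c "
from h import *
go([.5161,-.2906,.195],[180,0,15.2])"
```

```text
t 16.8833 pos [ 0.5168 -0.1276  0.2025] [-179.77    0.18   16.33] w 0.0457 F [ 1.6  0.3 -0.9] v 58.4
  dp [-0.0465, 0.1562, 0.007] rot [-0.23, 0.18, 1.13]
```

Emit:
carry_out([
  {"grip": 0.475, "dp": [-0.012, 0.036, 0], "rotation": [-0.2, 0.2, 0.5]},
  {"grip": 0.475, "dp": [-0.011, 0.032, 0], "rotation": [0, 0, 0.5]},
  {"grip": 0.475, "dp": [-0.008, 0.026, 0], "rotation": [0, 0, 0]},
  {"grip": 0.475, "dp": [-0.005, 0.018, 0], "rotation": [0, 0, 0]},
  {"grip": 0.475, "dp": [-0.003, 0.012, 0], "rotation": [0, 0, 0]},
  {"grip": 0.475, "dp": [0, 0.006, 0], "rotation": [0, 0, 0]},
  {"grip": 0.475, "dp": [0, 0, 0], "rotation": [0, 0, 0]},
])

```text
time_s: 17.47
tool_pos: [0.5026, -0.284, 0.2031]
tool_rot: [179.9, 0.2, 14.2]
force: [-0.4, 0.0, -2.2]
grip_width: 0.0459
```

```bash
python3 -c "
from h import *
go([.5161,-.2906,.17],[180,0,15.2])"
```

```text
t 17.4667 pos [ 0.5026 -0.284   0.2031] [179.94   0.24  14.17] w 0.0459 F [-0.4  0.  -2.2] v 1.0
  dp [0.0116, 0.0097, 0.0331] rot [0.06, 0.24, -1.03]
```

Emit:
carry_out([
  {"grip": 0.475, "dp": [0.006, 0.005, 0.008], "rotation": [0, 0.2, -1]},
  {"grip": 0.475, "dp": [0.005, 0.003, 0.01], "rotation": [0, 0, 0]},
  {"grip": 0.475, "dp": [0, 0, 0.01], "rotation": [0, 0, 0]},
  {"grip": 0.475, "dp": [0, 0, 0.005], "rotation": [0, 0, 0]},
  {"grip": 0.475, "dp": [0, 0, 0], "rotation": [0, 0, 0]},
  {"grip": 0.475, "dp": [0, 0, 0], "rotation": [0, 0, 0]},
])

```text
time_s: 17.97
tool_pos: [0.5158, -0.283, 0.1662]
tool_rot: [-179.7, 0.2, 15.5]
force: [-1.1, 0.3, -1.7]
grip_width: 0.0459
```

```bash
python3 -c "
from h import *
go([.5161,-.2906,.155],[180,0,15.2])"
```

```text
t 17.9667 pos [ 0.5158 -0.283   0.1662] [-1.7971e+02  1.6000e-01  1.5470e+01] w 0.0459 F [-1.1  0.3 -1.7] v 1.0
  dp [-0.0017, 0.0075, 0.0112] rot [-0.29, 0.16, 0.27]
```

Emit:
carry_out([
  {"grip": 0.475, "dp": [-0.001, 0.004, 0.004], "rotation": [-0.3, 0.2, 0.3]},
  {"grip": 0.475, "dp": [0, 0.002, 0.004], "rotation": [0, 0, 0]},
  {"grip": 0.475, "dp": [0, 0, 0], "rotation": [0, 0, 0]},
  {"grip": 0.475, "dp": [0, 0, 0], "rotation": [0, 0, 0]},
])

```text
time_s: 18.3
tool_pos: [0.5168, -0.2883, 0.1579]
tool_rot: [180.0, -0.1, 15.2]
force: [0.4, 1.4, -1.6]
grip_width: 0.0458
```

```bash
python3 -c "
from h import *
go([.5161,-.2906,.155],[180,0,15.2])
im,p=shot('w14');s,ps=shot('s14','side')
A=cv2.resize(s[230:350,280:400],(400,400),interpolation=cv2.INTER_CUBIC)
B=cv2.resize(im[150:400,200:450],(400,400),interpolation=cv2.INTER_CUBIC)
cv2.imwrite('pics/v14.png',np.hstack([A,B]))"
```

```text
t 18.3 pos [ 0.5168 -0.2883  0.1579] [ 1.7998e+02 -1.0000e-01  1.5230e+01] w 0.0458 F [ 0.4  1.4 -1.6] v 0.2
  dp [-0.0012, 0.0021, 0.0029] rot [0.02, -0.1, 0.03]
```

View pics/v14.png

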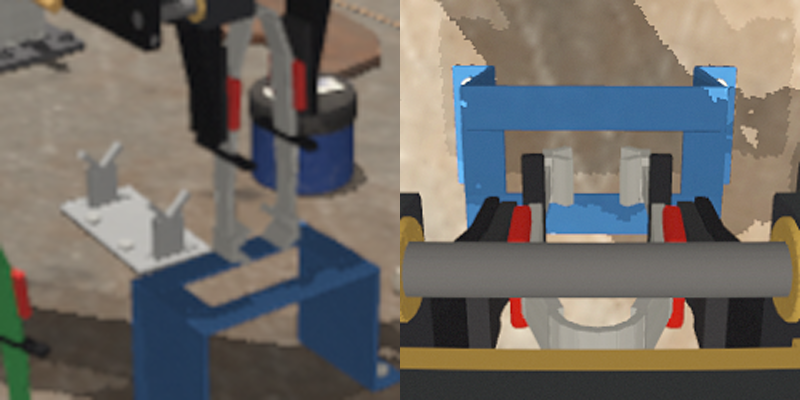

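Crops: jaws hang centred over the slot (jaws mid x≈596, slot mid ≈594). Trim and descend, checking on the way.

Emit:
carry_out([
  {"grip": 0.475, "dp": [-0.001, 0.002, 0], "rotation": [0, 0, 0]},
  {"grip": 0.475, "dp": [0, 0, 0.004], "rotation": [0, 0, 0]},
  {"grip": 0.475, "dp": [0, 0, 0.004], "rotation": [0, 0, 0]},
  {"grip": 0.475, "dp": [0, 0, 0], "rotation": [0, 0, 0]},
  {"grip": 0.475, "dp": [0, 0, 0], "rotation": [0, 0, 0]},
])

```text
time_s: 18.82
tool_pos: [0.5167, -0.2911, 0.1499]
tool_rot: [179.9, -0.2, 15.2]
force: [0.7, 0.4, -2.0]
grip_width: 0.0463
```

```bash
python3 -c "
from h import *
go([.5161,-.2906,.0885],[180,0,15.2])"
```

```text
t 18.8167 pos [ 0.5167 -0.2911  0.1499] [179.94  -0.18  15.22] w 0.0463 F [ 0.7  0.4 -2. ] v 0.4
  dp [-0.0006, -0.0007, 0.0614] rot [0.06, -0.18, 0.02]
```

Aligned within 1 mm; descend slowly.

Emit:
carry_out([
  {"grip": 0.475, "dp": [-0.0005, -0.0005, 0.005], "rotation": [0, -0.2, 0]},
  {"grip": 0.475, "dp": [0, 0, 0.005], "rotation": [0, 0, 0]},
  {"grip": 0.475, "dp": [0, 0, 0.005], "rotation": [0, 0, 0]},
  {"grip": 0.475, "dp": [0, 0, 0.003], "rotation": [0, 0, 0]},
  {"grip": 0.475, "dp": [0, 0, 0], "rotation": [0, 0, 0]},
])

```text
time_s: 19.23
tool_pos: [0.5159, -0.2904, 0.1296]
tool_rot: [180.0, 0.1, 15.2]
force: [0.3, -0.1, -0.8]
grip_width: 0.0459
```

```bash
python3 -c "
from h import *
go([.5161,-.2906,.0885],[180,0,15.2])"
```

```text
t 19.2333 pos [ 0.5159 -0.2904  0.1296] [1.7997e+02 8.0000e-02 1.5240e+01] w 0.0459 F [ 0.3 -0.1 -0.8] v 0.3
  dp [0.0002, 0.0003, 0.0411] rot [0.03, 0.08, 0.04]
```

Emit:
carry_out([
  {"grip": 0.475, "dp": [0, 0, 0.006], "rotation": [0, 0, 0]},
  {"grip": 0.475, "dp": [0, 0, 0.008], "rotation": [0, 0, 0]},
  {"grip": 0.475, "dp": [0, 0, 0.008], "rotation": [0, 0, 0]},
  {"grip": 0.475, "dp": [0, 0, 0.006], "rotation": [0, 0, 0]},
  {"grip": 0.475, "dp": [0, 0, 0.003], "rotation": [0, 0, 0]},
  {"grip": 0.475, "dp": [0, 0, 0], "rotation": [0, 0, 0]},
])

```text
time_s: 19.73
tool_pos: [0.5154, -0.2901, 0.0944]
tool_rot: [-180.0, 0.1, 15.2]
force: [-0.5, -0.4, -1.6]
grip_width: 0.0458
```

```bash
python3 -c "
from h import *
go([.5161,-.2906,.0885],[180,0,15.2])"
```

```text
t 19.7333 pos [ 0.5154 -0.2901  0.0944] [-1.7999e+02  1.4000e-01  1.5240e+01] w 0.0458 F [-0.5 -0.4 -1.6] v 0.3
  dp [0.0005, 0.0007, 0.0059] rot [-0.01, 0.14, 0.04]
```

Emit:
carry_out([
  {"grip": 0.475, "dp": [0, 0, 0.003], "rotation": [0, 0, 0]},
  {"grip": 0.475, "dp": [0, 0, 0.002], "rotation": [0, 0, 0]},
  {"grip": 0.475, "dp": [0, 0, 0.001], "rotation": [0, 0, 0]},
  {"grip": 0.475, "dp": [0, 0, 0], "rotation": [0, 0, 0]},
])

```text
time_s: 20.07
tool_pos: [0.5156, -0.2903, 0.0879]
tool_rot: [180.0, 0.1, 15.2]
force: [-0.5, -0.6, -1.7]
grip_width: 0.0457
```

```bash
python3 -c "
from h import *
go([.5161,-.2906,.0876],[180,0,15.2])"
```

```text
t 20.0667 pos [ 0.5156 -0.2903  0.0879] [1.7999e+02 1.3000e-01 1.5230e+01] w 0.0457 F [-0.5 -0.6 -1.7] v 0.2
  dp [0.0004, 0.0004, 0.0003] rot [0.01, 0.13, 0.03]
```

Emit:
carry_out([
  {"grip": 0.475, "dp": [0, 0, 0.001], "rotation": [0, 0, 0]},
  {"grip": 0.475, "dp": [0, 0, 0], "rotation": [0, 0, 0]},
  {"grip": 0.43, "dp": [0, 0, 0], "rotation": [0, 0, 0]},
  {"grip": 0.4, "dp": [0, 0, 0], "rotation": [0, 0, 0]},
  {"grip": 0.3, "dp": [0, 0, 0], "rotation": [0, 0, 0]},
  {"grip": 0.2, "dp": [0, 0, 0], "rotation": [0, 0, 0]},
  {"grip": 0, "dp": [0, 0, 0], "rotation": [0, 0, 0]},
  {"grip": 0, "dp": [0, 0, 0], "rotation": [0, 0, 0]},
])

```text
time_s: 20.73
tool_pos: [0.5169, -0.2911, 0.0887]
tool_rot: [179.9, -0.0, 15.2]
force: [0.3, -0.3, -0.9]
grip_width: 0.0712
```

Emit:
carry_out([
  {"grip": 0, "dp": [0, 0, 0], "rotation": [0, 0, 0]},
  {"grip": 0, "dp": [0, 0, 0], "rotation": [0, 0, 0]},
  {"grip": 0, "dp": [0, 0, 0], "rotation": [0, 0, 0]},
  {"grip": 0, "dp": [0, 0, 0], "rotation": [0, 0, 0]},
])

```text
time_s: 21.07
tool_pos: [0.5173, -0.2913, 0.0892]
tool_rot: [179.8, -0.1, 15.2]
force: [0.6, 0.3, 0.5]
grip_width: 0.0861
```

```bash
python3 -c "
from h import *
go([.5161,-.2906,.0876],[180,0,15.2])"
```

```text
t 21.0667 pos [ 0.5173 -0.2913  0.0892] [ 1.7984e+02 -8.0000e-02  1.5240e+01] w 0.0861 F [0.6 0.3 0.5] v 0.1
  dp [-0.001, -0.001, 0.0015] rot [0.16, -0.08, 0.04]
```

Released. Lift straight up and back off so the camera can see.

Emit:
carry_out([
  {"grip": 0, "dp": [-0.001, 0, -0.008], "rotation": [0, 0, 0]},
  {"grip": 0, "dp": [0, 0, -0.012], "rotation": [0, 0, 0]},
  {"grip": 0, "dp": [0, 0, -0.015], "rotation": [0, 0, 0]},
  {"grip": 0, "dp": [0, 0, -0.02], "rotation": [0, 0, 0]},
  {"grip": 0, "dp": [0, 0, -0.025], "rotation": [0, 0, 0]},
  {"grip": 0, "dp": [0, 0, -0.025], "rotation": [0, 0, 0]},
  {"grip": 0, "dp": [0, 0, -0.025], "rotation": [0, 0, 0]},
  {"grip": 0, "dp": [0, 0, -0.015], "rotation": [0, 0, 0]},
])

```text
time_s: 21.73
tool_pos: [0.5131, -0.2912, 0.2431]
tool_rot: [180.0, 0.2, 15.1]
force: [0.6, 0.2, -0.6]
grip_width: 0.0871
```

Emit:
carry_out([
  {"grip": 0, "dp": [0, 0.015, 0], "rotation": [0, 0, 0]},
  {"grip": 0, "dp": [0, 0.02, 0], "rotation": [0, 0, 0]},
  {"grip": 0, "dp": [0, 0.015, 0], "rotation": [0, 0, 0]},
  {"grip": 0, "dp": [0, 0, 0], "rotation": [0, 0, 0]},
  {"grip": 0, "dp": [0, 0, 0], "rotation": [0, 0, 0]},
  {"grip": 0, "dp": [0, 0, 0], "rotation": [0, 0, 0]},
])

```text
time_s: 22.23
tool_pos: [0.5293, -0.3422, 0.2573]
tool_rot: [179.5, -0.7, 15.2]
force: [-0.1, -0.2, 0.2]
grip_width: 0.087
```

```bash
python3 -c "
from h import *
go([.5161,-.2906,.0876],[180,0,15.2])
im,p=shot('w15');s,ps=shot('s15','side')
hsv=cv2.cvtColor(im,cv2.COLOR_BGR2HSV)
m=cv2.inRange(hsv,(0,150,80),(6,255,255))|cv2.inRange(hsv,(175,150,80),(180,255,255));m[265:]=0
k=cv2.connectedComponentsWithStats(m)
for j in range(1,k[0]):
  if k[2][j,4]>60: print('red',k[3][j].round(1),plane(p,k[3][j],.110).round(4))
A=cv2.resize(s[200:360,250:410],(400,400),interpolation=cv2.INTER_CUBIC)
B=cv2.resize(im[50:290,200:440],(400,400),interpolation=cv2.INTER_CUBIC)
cv2.imwrite('pics/v15.png',np.hstack([A,B]))"
```

```text
t 22.2333 pos [ 0.5293 -0.3422  0.2573] [179.51  -0.66  15.17] w 0.087 F [-0.1 -0.2  0.2] v 0.8
  dp [-0.0012, -0.0547, 0.1693] rot [0.49, -0.66, -0.03]
red [174.4 119. ] [ 0.3924 -0.2859  0.11  ]
red [131.  147.5] [ 0.3613 -0.3168  0.11  ]
red [294.1 163.6] [ 0.4939 -0.2959  0.11  ]
red [349.3 163.8] [ 0.5373 -0.2843  0.11  ]
```

Numerically the grips' midpoint is (0.5156, −0.2901) and the line is 15.0°. The stand is at (0.5158, −0.2895), 15.2°, so the tongs hang centred. Handing in.

```bash
python3 -c "
from cell import env
print(env.sign_off())"
```

```text
the job is handed in; nothing more can be done
None
```

The brass pin is through both bores with its collar against the near lug, and the tongs are back in the slot of their stand. I handed the job in at about 22 s; no verdict was reported.

- **Pin:** I carried it only with the tongs. The collar stopped against the near lug, with the pushing force rising to about 4 N and no more travel. After I let go, the wrist view put the tip at x ≈ +38.8 mm in the lugs frame and the tail at −73.7 mm. The pin was centred within about 1 mm.
- **Tongs:** after release, the midpoint of the red grips was about 0.6 mm from the slot's middle and within 0.2° of the stand's direction. The spacing of the grips in the image fits the tongs at their hanging height.
- **Not checked:** the viewer's limit of 12 pictures was reached before the last one. The tongs' final upright stance was therefore checked only by those numbers, not by eye. I did not measure the tin or the marker again; no move came near them and the force readings showed no bump.
- **Assumption:** I took the lugs' +x side to be the one the pin's tip already faced on its rest, since the lugs look the same from either end.

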